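# Put the finished flanged stubs away in the stay-lid chest

## Robot

A 6-joint arm with a two-finger parallel gripper is mounted at the origin on the work surface. World frame = base frame: x ahead of the robot, y to its left, z up, the work surface at z = 0. Lengths are in m, angles in rad, forces in N, time in s.
With the tool pointing down it reaches from about 0.4 to 0.825 m from the base axis. Payload 7 kg.
Tool frame: the origin (TCP) lies at the centre of the arm's flange, where the gripper is bolted on; the fingertips stand 178 mm ahead of it and the grasp point (between the pads) lies 159 mm ahead of it; z points along the fingers, y is the direction in which the jaws open and shut (so a half turn about z gives the same grasp; the last joint's range is limited). The gripper opens to 88 mm and grips with 3 to 60 N. Pads are 19 mm wide; open, the fingers measure 130 mm over their backs; the gripper's body (78 mm by 193 mm) begins 47 mm behind the grasp point.
Start: joints at [-0.904, 0.359, 0.012, 0, -1.224, -0.288], TCP at [0.25, -0.627, 0.405] pointing down, gripper open.
Joint ranges: [-3.07, 3.07], [-1.43, 2.12], [-1.02, 1.25], [-3.03, 1.67], [-3.05, -0], [-3.03, 3.03]. Speed limits (rad/s): [2.39, 2.39, 3.01, 3.14, 3.14, 3.14].

## Interface

Orientations are given as [roll, pitch, yaw] about the fixed x, y, z axes, in that order (R = Rz(yaw) Ry(pitch) Rx(roll)).
In Python, from station import arm gives the robot as it stands.
- The arm moves only by the shell command python3 -m handwheel 'ROWS' [OPENING] [FORCE]. ROWS is JSON, a list of rows, each a list of 4 numbers: the shift along the world's x, y, z in cm, then the turn about the world's z in rad. In form: [[dx, dy, dz, yaw], ...]. A call has 1 to 20 rows; each row shifts and turns the commanded pose from where the row before left it; what a row does not reach is not made up. A row lasts 1/10 s, in which the tool goes at most 50 mm and 8.59 degrees, less where a joint would pass 70% of its speed; a pose out of reach is approached as far as the arm can. A call is refused whole if a number of a shift passes 5 or a number of a turn 0.15, either way. A call with a gripper value outside its range is refused whole. OPENING is the closure, from 0 (fully open) to 1 (shut), set as the call begins (- or left out, the last holds). The fingers move at their own pace and stop on an object; FORCE is the grip in N (left out, the last holds). Time passes only in rows, so rows that do not move let the fingers close. It gives the time, the measured TCP pose, the force and the opening at its end, in the units of the state.
- arm.get_state(): the state, without advancing time (a new reading comes with each control period).
- arm.grab_frame(name): name is "scene" or "top" or "wrist"; returns a dict with "image" (480x640x3 uint8, red, green, blue), "depth" (480x640 float32, m along the optical axis (not along the pixel's ray), 0 where there is no reading), "vfov" (degrees; the focal length in pixels is half the picture's height over the tangent of half this angle, whatever the lens; pixels are square), "cx", "cy" (the principal point, pixels), "rvec" (rotation vector, rad) and "tvec" (3), from world to camera coordinates, as OpenCV has them. Camera axes: x right, y down, z forward; pixel columns grow to the right and rows downward; lengths in m; the calibration is good to about 2 mm. A picture is of the moment at which its call begins.
- arm.job_done(): hands the job in, once; it reports no verdict.
The state is a dict: "t": time; "q": joint angles; "qd": joint speeds; "joint_efforts": joint torques, N m; "eef_pos": TCP position; "ee_rot": TCP orientation; "force": force on the tool from outside, world axes, zero at the start; "moment": the same for the moment, N m; "width": finger opening in m.
Only numpy, scipy, OpenCV 4.12 (cv2) and the standard library are available. Lean on these libraries where they do the work, as an engineer would, in place of code of your own. Each camera call takes 0.05 s, during which the arm holds its last target.

## Task

Raise the lid of the steel chest and lock its folding stay by moving the knee past straight against its stop, then put every finished flanged stub from the bench into the chest while the stay stays locked. When all are in, break the stay's knee and lower the lid gently until it is fully shut. Leave the plain tube, the plain flange ring, the brush and the clamp where they are.

Things in the scene. Friction and masses are not known exactly. Their poses are not given: they have to be found in the camera images.
- chest_floor (a point): Grey steel parts chest, fixed: outside 220 mm along its x, 200 along its y, rim 100 mm over the bench, walls 6 mm, lid shut at first. Point: centre of the inner floor, 6 mm over the bench. Chest axes: +y to the hinged side, -y to the lid's bar-handle side, +x to the end with the folding stay, z up. Clear inside 208 by 188 mm, 94 deep.
- lid_hinge (a point): Middle of the lid's hinge line, which runs along the chest's x on its +y rim, 100 mm above the bench.
- lid (a joint): Lid angle, rad: 0 shut, grows as the bar rises, about 1.60 (upright, the most) with the stay straight or locked. The hinge is stiff: the lid stays at any angle where it is let go; moving it at the bar takes 1 to 5 N while the stay is not locked.
- lid_bar (a point): Middle of the lid's round steel bar handle, 12 mm thick, 110 mm free length along the chest's x, in the lid's plane, 245 mm from the hinge line and 41 mm (centre to edge) before the lid's front edge, so a finger fits on each side from above. 104 mm over the bench when shut, 345 mm fully up. It moves on a circle about the hinge line and can turn between the fingers.
- stay_foot (a point): Lower pivot, on the chest's +x end, of the folding stay: two flat steel links of 115 mm (foot to knee, knee to head). Pivot 60 mm over the bench, 140 mm from the hinge line. The knee always folds towards the hinge side and down; it locks against a stop 6.9 mm beyond the straight line foot to head on the other side (up and towards the bar-handle side).
- stay_head (a point): Upper pivot of the stay, on the lid's +x end, 140 mm from the hinge line; moves with the lid.
- knee_pin (a point): Middle of the graspable 50 mm of the stay's knee pin: dark steel, 12 mm thick, along the chest's x, sticking out at the chest's +x end, 42 mm farther out than stay_foot and stay_head. It runs on a circle of 115 mm about stay_foot: folded beside the chest when the lid is shut, some 150 mm over the bench with the lid up. Moving it with the lid nearly fully up takes 1 to 5 N.
- stay_upper (a joint): Knee angle of the stay, rad: 0 folded (lid shut), 2.79 dead straight, 2.91 locked against its stop just past straight (over 2.84 counts as locked). A locked stay props the lid until the knee is pushed back past straight, towards the hinge.
- loose_tube_mid (a point): Plain brass tube without a flange, 30 mm thick, 55 mm high, standing: not welded yet. Point at its centre. Stays on the bench.
- loose_flange_mid (a point): Plain flat brass flange ring, 50 mm across, 8 mm thick, lying flat: not welded yet. Point at its centre. Stays on the bench.
- wire_brush_mid (a point): Wire brush with a wooden back, 150 mm long, 34 mm high, lying on the bench; a bystander. Point at its centre.
- c_clamp_mid (a point): Steel C-clamp, 140 by 80 mm, 18 mm thick, lying on the bench; a bystander. Point at its centre.
- stub0_mid (a point): Finished flanged stub of brass, 0.18 kg: a flange 50 mm across and 8 mm thick below, a tube 30 mm thick welded upright on it, 48 mm high in all; it stands on its flange. Point at its centre, 24 mm above its underside; z along the tube, away from the flange. There may be three to five such stubs; an absent one has no reading.
- stub1_mid (a point): Finished flanged stub of brass, 0.18 kg: a flange 50 mm across and 8 mm thick below, a tube 30 mm thick welded upright on it, 48 mm high in all; it stands on its flange. Point at its centre, 24 mm above its underside; z along the tube, away from the flange. There may be three to five such stubs; an absent one has no reading.
- stub2_mid (a point): Finished flanged stub of brass, 0.18 kg: a flange 50 mm across and 8 mm thick below, a tube 30 mm thick welded upright on it, 48 mm high in all; it stands on its flange. Point at its centre, 24 mm above its underside; z along the tube, away from the flange. There may be three to five such stubs; an absent one has no reading.
- stub3_mid (a point): Finished flanged stub of brass, 0.18 kg: a flange 50 mm across and 8 mm thick below, a tube 30 mm thick welded upright on it, 48 mm high in all; it stands on its flange. Point at its centre, 24 mm above its underside; z along the tube, away from the flange. There may be three to five such stubs; an absent one has no reading.
- stub4_mid (a point): Finished flanged stub of brass, 0.18 kg: a flange 50 mm across and 8 mm thick below, a tube 30 mm thick welded upright on it, 48 mm high in all; it stands on its flange. Point at its centre, 24 mm above its underside; z along the tube, away from the flange. There may be three to five such stubs; an absent one has no reading.

How it is judged:
By the outcome, as a careful person would: the job done as asked, in the order asked, and still so for the second after the job is handed in, with the robot touching nothing.
Of stub0, stub1, stub2, stub3, stub4 only 3 to 5 are there at a start; the rules pass over those that are not, and their reading is None.
At some moment in a run one of stub0, stub1, stub2, stub3, stub4 may be knocked a few centimetres aside while the robot is not near it.
Once in a run the grip may slacken for a moment while it holds something.
It also fails if it takes over 210 s, if anything falls off the work surface, if the arm or the gripper's body presses on something with over 40 N, if the wrist force passes 120 N, or if a joint passes its speed limit or range.

## Working session

There is one attempt and no reset: what is moved stays moved. The work goes in short steps, Python scripts to look and compute and a shell command to move; the robot and the scene stay as the last step left them, time stands still between calls to the robot, and variables do not carry over. Pictures are saved under pics/ and viewed, and the job is handed in when it is done.

```bash
ls; mkdir -p pics; cat > h.py <<'E'
import numpy as np, cv2
from station import arm
def grab(n,save=None):
    f=arm.grab_frame(n)
    if save: cv2.imwrite('pics/'+save,f['image'][:,:,::-1])
    return f
def K(f):
    fl=240/np.tan(np.radians(f['vfov'])/2); return fl
def cam(f):
    R=cv2.Rodrigues(np.array(f['rvec'],float))[0]; t=np.array(f['tvec'],float).ravel(); return R,t
def cloud(f):
    R,t=cam(f); fl=K(f); d=f['depth']; v,u=np.mgrid[0:d.shape[0],0:d.shape[1]]
    P=np.stack([(u-f['cx'])/fl*d,(v-f['cy'])/fl*d,d],-1)
    W=(P-t)@R; W[d<=0]=np.nan; return W
def ray(f,u,v,z):
    R,t=cam(f); fl=K(f); c=-R.T@t; dr=R.T@np.array([(u-f['cx'])/fl,(v-f['cy'])/fl,1]); return c+dr*(z-c[2])/dr[2]
def proj(f,p):
    R,t=cam(f); q=R@np.array(p)+t; return q[:2]/q[2]*K(f)+[f['cx'],f['cy']]
E
python3 - <<'E'
from h import *
s=arm.get_state(); print({k:np.round(v,3) for k,v in s.items()})
for n in ['scene','top','wrist']:
    f=grab(n,n+'0.png'); R,t=cam(f); print(n,f['vfov'],-R.T@t,f['cx'],f['cy'])
E
```

```text
pics
{'t': np.float64(0.0), 'q': array([-0.904,  0.359,  0.011, -0.   , -1.224, -0.288]), 'qd': array([-0.001,  0.002,  0.001, -0.001, -0.002, -0.001]), 'joint_efforts': array([ 1.0000e-03, -5.8271e+01,  2.9307e+01,  6.9970e+00,  7.0000e-03,
       -0.0000e+00]), 'eef_pos': array([ 0.25 , -0.627,  0.404]), 'ee_rot': array([ 3.14 , -0.   , -2.763]), 'force': array([-1.033,  0.534, -0.373]), 'moment': array([-0.043,  0.024, -0.024]), 'width': np.float64(0.087)}
scene 53.09009069774091 [ 0.73536321 -0.44612963  0.85257375] 315.5041357954417 238.71083595029492
top 44.36418586087043 [ 0.36234577 -0.08703265  1.40001902] 320.9283301411278 235.6526153180318
wrist 68.2161603989425 [ 0.18445943 -0.65275744  0.38483693] 318.6064414704273 239.77579329398137
```

View pics/scene0.png

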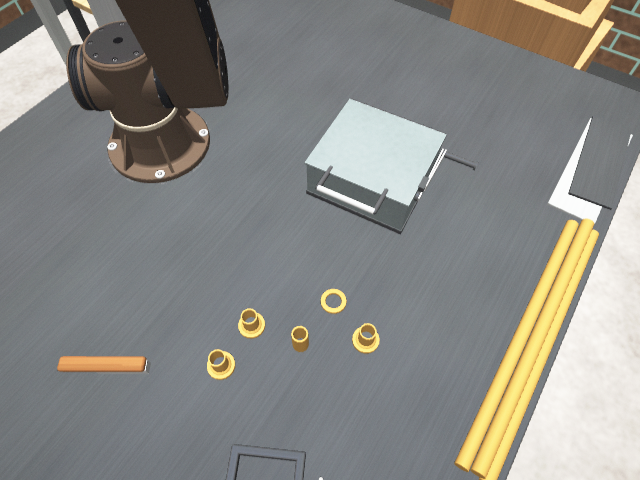

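View pics/top0.png

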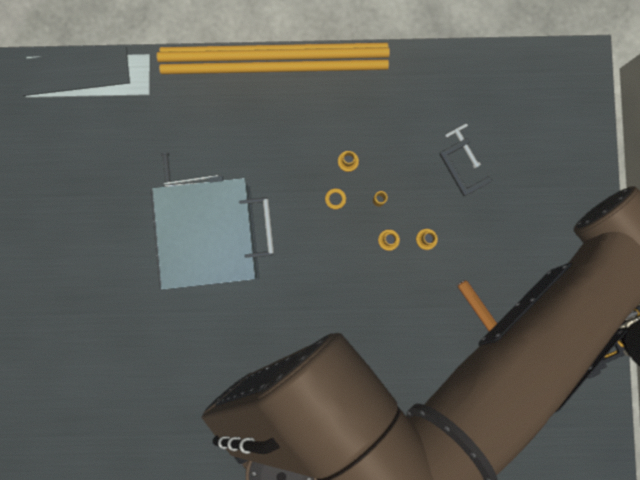

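Scene view: the chest is at about (375,165), with the handle bar at (345,198) and the knee pin at (460,160). Stubs are at (250,322), (220,363) and (367,338), the tube at (300,338) and the ring at (333,300). The top view agrees: stubs at (348,160), (389,240) and (427,239).

```bash
python3 - <<'E'
from h import *
f=grab('top'); 
im=f['image']; W=cloud(f)
for uv in [(0,0),(640,0),(640,480),(0,480)]: print(uv,ray(f,*uv,0).round(3))
hsv=cv2.cvtColor(im,cv2.COLOR_RGB2HSV)
# lid top plane
m=(W[...,2]>0.09)&(W[...,2]<0.125)
m=m.astype(np.uint8); n,l,st,c=cv2.connectedComponentsWithStats(m)
for i in range(1,n):
    if st[i,4]>100:
        r=cv2.minAreaRect(np.argwhere(l==i)[:,::-1].astype(np.float32)); print(st[i],c[i])
        P=W[l==i]; print(np.nanmedian(P,0))
        r=cv2.minAreaRect(P[:,:2].astype(np.float32)); print(r, cv2.boxPoints(r))
mk=cv2.inRange(hsv,(12,100,80),(35,255,255))
n,l,st,c=cv2.connectedComponentsWithStats(mk)
for i in range(1,n):
    if st[i,4]>40:
        P=W[l==i]; z=P[:,2]; print(st[i],c[i].round(1),ray(f,*c[i],0.008).round(3),np.nanmax(z).round(3),np.nanmedian(z).round(3))
for uv in [(268,226),(166,165),(190,181)]: print(uv,W[uv[1],uv[0]])
E
```

```text
(0, 0) [1.066 0.7   0.   ]
(640, 0) [ 1.033 -0.874  0.   ]
(640, 480) [-0.11  -0.807  0.   ]
(0, 480) [-0.086  0.673  0.   ]
[  150   175   123   114 10279] [204.53886565 232.29059247]
[0.47232684 0.17622423 0.10603263]
((0.47940656542778015, 0.15974940359592438), (0.23917098343372345, 0.2597189247608185), 5.572218418121338) [[0.34777677 0.27738342]
 [0.37299556 0.0188918 ]
 [0.61103636 0.04211539]
 [0.5858176  0.30060703]]
[ 157   43  233   19 3505] [272.9  51.9] [0.917 0.027 0.008] 0.054 0.04
[ 159   59  230   15 2381] [273.5  66.4] [0.881 0.026 0.008] 0.033 0.02
[338 151  21  21 304] [347.8 161.4] [ 0.645 -0.149  0.008] 0.054 0.01
[325 188  21  22 243] [335.1 198.4] [ 0.556 -0.117  0.008] 0.014 0.006
[373 191  15  15 135] [380.  197.9] [ 0.555 -0.224  0.008] 0.06 0.043
[378 229  22  22 299] [388.1 239.8] [ 0.455 -0.24   0.008] 0.052 0.009
[416 229  22  21 305] [425.9 239.1] [ 0.455 -0.33   0.008] 0.055 0.009
[458 281  39  50 620] [477.1 305.1] [ 0.297 -0.445  0.008] 0.668 0.033
(268, 226) [0.48346873 0.03447732 0.10925549]
(166, 165) [0.62893002 0.26649326 0.08398979]
(190, 181) [0.59047724 0.21106195 0.08855614]
```

```bash
python3 - <<'E'
from h import *
a=cv2.imread('pics/scene0.png')[90:240,290:490]; b=cv2.imread('pics/top0.png')[130:310,130:290]
cv2.imwrite('pics/z1.png',np.hstack([cv2.resize(a,(400,300),interpolation=2),cv2.resize(b,(400,450),interpolation=2)[:300]]))
E
```

```text
(no output)
```

View pics/z1.png

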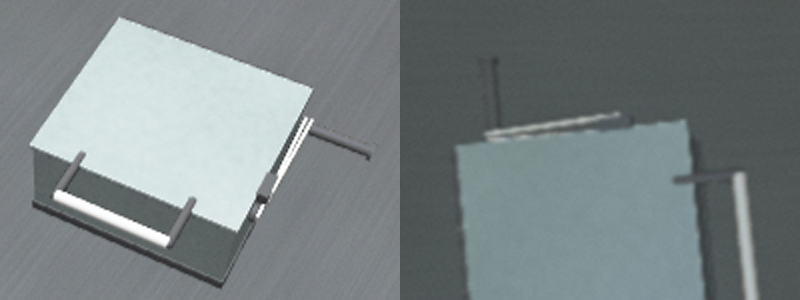

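View pics/wrist0.png

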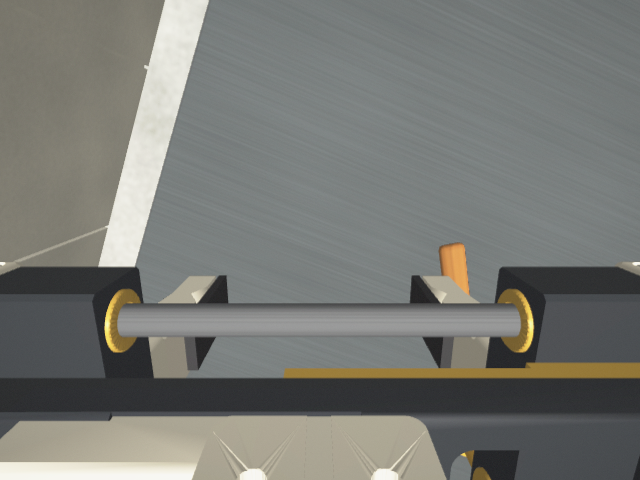

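The crops show the bar between two lugs on the -y (world) side. The knee pin sticks out at +x, near the hinge side. Next I fit the chest pose.

```bash
python3 - <<'E'
from h import *
f=grab('top'); im=f['image']; hsv=cv2.cvtColor(im,cv2.COLOR_RGB2HSV); W=cloud(f)
print(hsv[230,205],hsv[226,268])
m=((hsv[...,2]>100)&(hsv[...,1]>20)&(hsv[...,1]<120)).astype(np.uint8); m[:,:140]=0;m[:150]=0;m[320:]=0;m[:,300:]=0
m=cv2.morphologyEx(m,cv2.MORPH_OPEN,np.ones((9,9)))
c=max(cv2.findContours(m,0,1)[0],key=cv2.contourArea)
r=cv2.minAreaRect(c); b=cv2.boxPoints(r); print(r)
w=np.array([ray(f,*p,0.106) for p in b]); print(w.round(4)); print('ctr',w.mean(0).round(4),[np.linalg.norm(w[i]-w[i-1]).round(4) for i in range(4)])
for i in range(4): d=w[i]-w[i-1]; print(np.degrees(np.arctan2(d[1],d[0])))
# bar
mb=((hsv[...,2]>150)&(hsv[...,1]<40)).astype(np.uint8); mb[:,:258]=0; mb[:,285:]=0; mb[:190]=0; mb[265:]=0
ys,xs=np.nonzero(mb); print(len(xs)); 
P=np.array([ray(f,x,y,0.108) for x,y in zip(xs,ys)]); print('bar',P.mean(0)); 
u,s,vt=np.linalg.svd(P-P.mean(0)); print(vt[0], (P@vt[0]).ptp() if hasattr(P,'ptp') else np.ptp(P@vt[0]))
f=grab('scene'); im=f['image']; hsv=cv2.cvtColor(im,cv2.COLOR_RGB2HSV)
mb=((hsv[...,2]>200)&(hsv[...,1]<15)).astype(np.uint8)[180:220,305:390]
n,l,st,cc=cv2.connectedComponentsWithStats(mb); i=1+np.argmax(st[1:,4]); print(st[i],cc[i]+[305,180], ray(f,*(cc[i]+[305,180]),0.107))
W=cloud(f)
for u,v in [(455,158),(465,161),(472,164)]: print('knee',W[v-1:v+2,u][:].round(4).tolist())
for u,v in [(435,166),(424,183),(418,195)]: print('link',W[v,u].round(4))
E
```

```text
[ 94  39 152] [ 95  16 189]
((202.72772216796875, 233.2772216796875), (103.78237915039062, 94.52853393554688), 84.2894058227539)
[[0.5771 0.2949 0.106 ]
 [0.5942 0.0856 0.106 ]
 [0.3649 0.0648 0.106 ]
 [0.3481 0.2714 0.106 ]]
ctr [0.4711 0.1792 0.106 ] [np.float64(0.2302), np.float64(0.21), np.float64(0.2303), np.float64(0.2072)]
5.866203509087182
-85.32101284408493
-174.82790070357677
94.65822136903856
213
bar [0.48404872 0.03508416 0.108     ]
[-9.95831489e-01 -9.12120888e-02  5.10529934e-17] 0.1184427956469728
[ 12   5  58  28 317] [345.55835962 198.50157729] [0.48564538 0.0349756  0.107     ]
knee [[0.613, 0.263, 0.0867], [0.6139, 0.2619, 0.0853], [0.6148, 0.2605, 0.084]]
knee [[0.6339, 0.2649, 0.0889], [0.6346, 0.2652, 0.0859], [0.6354, 0.2655, 0.083]]
knee [[0.6488, 0.2686, 0.0855], [0.65, 0.2653, 0.0864], [0.6509, 0.2648, 0.0843]]
link [0.5878 0.224  0.0804]
link [0.5943 0.1486 0.1095]
link [0.5905 0.1461 0.0704]
```

Chest pose: yaw is about 0.091 rad, and the hinge midpoint is about (0.462, 0.279). Going 0.1 m back from the hinge agrees with the measured lid centre. Next I move over the bar with the jaws along the chest's y.

```bash
python3 -m handwheel '[[1.17,3.31,0,0.1427],[1.17,3.31,0,0.1427],[1.17,3.31,0,0.1427],[1.17,3.31,0,0.1427],[1.17,3.31,0,0.1427],[1.17,3.31,0,0.1427],[1.17,3.31,0,0.1427],[1.17,3.31,0,0.1427],[1.17,3.31,0,0.1427],[1.17,3.31,0,0.1427],[1.17,3.31,0,0.1427],[1.17,3.31,0,0.1427],[1.17,3.31,0,0.1427],[1.17,3.31,0,0.1427],[1.17,3.31,0,0.1427],[1.17,3.31,0,0.1427],[1.17,3.31,0,0.1427],[1.17,3.31,0,0.1427],[1.17,3.31,0,0.1427],[1.17,3.31,0,0.1427]]' 0.73 15
python3 -m handwheel '[[0,0,-1,0],[0,0,0,0],[0,0,0,0],[0,0,0,0]]'
python3 - <<'E'
from h import *
grab('scene','s1.png'); grab('top','t1.png'); grab('wrist','w1.png')
E
```

```text
t: 2.3
eef_pos: [0.4837, 0.0363, 0.4049]
ee_rot: [-3.141, -0.001, 0.097]
force: [0.9, -1.1, 1.3]
width: 0.0235
t: 2.7
eef_pos: [0.4834, 0.0341, 0.395]
ee_rot: [3.142, -0.0, 0.09]
force: [-0.5, -0.2, -0.1]
width: 0.0234
```

View pics/s1.png

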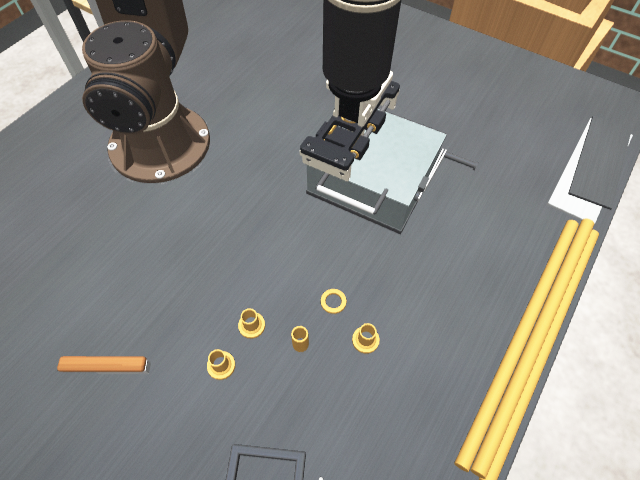

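View pics/w1.png

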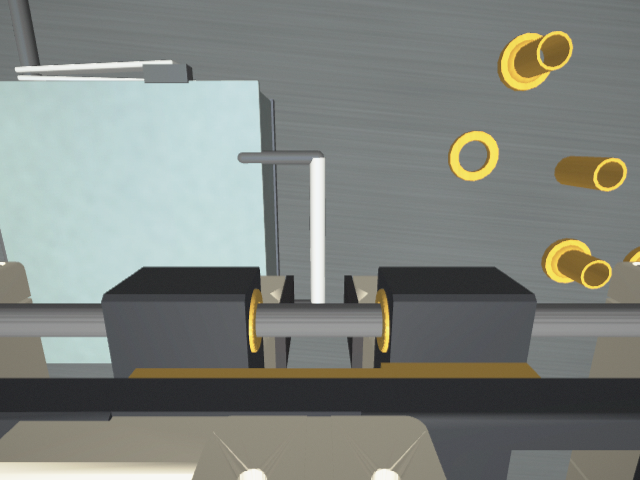

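View pics/t1.png

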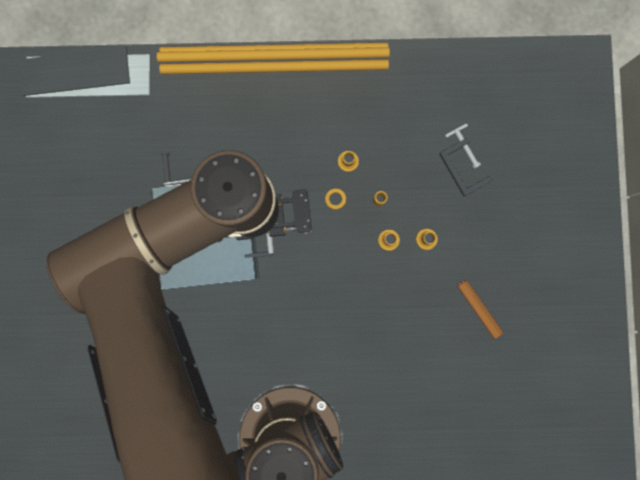

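Three stubs are present. The wrist view shows the bar at column 318, centred between the fingers. Before opening the lid I'm checking the height of the forearm against it.

```bash
python3 - <<'E'
from h import *
f=grab('top'); W=cloud(f)
for u,v in [(228,185),(190,205),(145,235),(80,270),(130,330),(150,440),(300,212)]: print((u,v),W[v,u].round(3))
print(arm.get_state()['q'].round(3))
f=grab('wrist'); im=f['image']; 
for u in (306,312,318,324): print(ray(f,u,230,0.11).round(4), cloud(f)[230,u].round(3))
E
python3 -m handwheel '[[0,0,-4,0],[0,0,-4,0],[0,0,-3,0],[0,0,-2,0],[0,0,0,0],[0,0,0,0]]'
python3 - <<'E'
from h import *
grab('scene','s2.png');grab('wrist','w2.png')
E
```

```text
(228, 185) [0.485 0.033 0.66 ]
(190, 205) [0.463 0.085 0.642]
(145, 235) [0.425 0.145 0.639]
(80, 270) [0.381 0.226 0.644]
(130, 330) [0.308 0.143 0.702]
(150, 440) [0.197 0.1   0.765]
(300, 212) [ 0.488 -0.045  0.323]
[ 0.478  0.048 -0.409  0.    -1.113  1.183]
[0.4876 0.0443 0.11  ] [0.462 0.046 0.001]
[0.488  0.0397 0.11  ] [0.488 0.04  0.109]
[0.4885 0.0351 0.11  ] [0.489 0.035 0.111]
[0.4889 0.0305 0.11  ] [0.488 0.03  0.108]
t: 3.55
eef_pos: [0.4839, 0.0349, 0.2651]
ee_rot: [3.141, 0.0, 0.091]
force: [0.1, -0.7, 0.1]
width: 0.0241
```

View pics/w2.png

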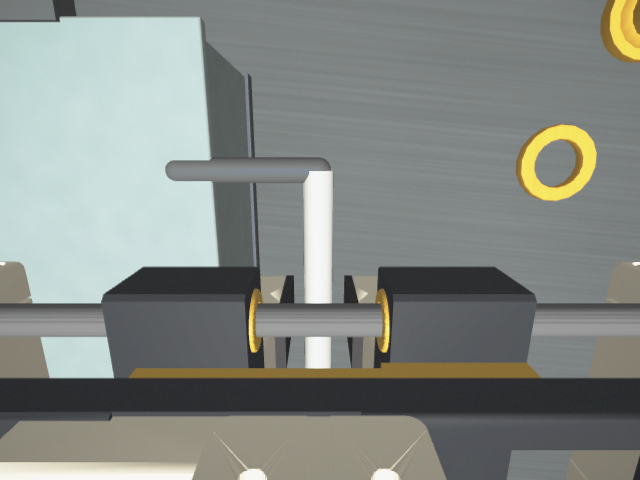

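View pics/s2.png

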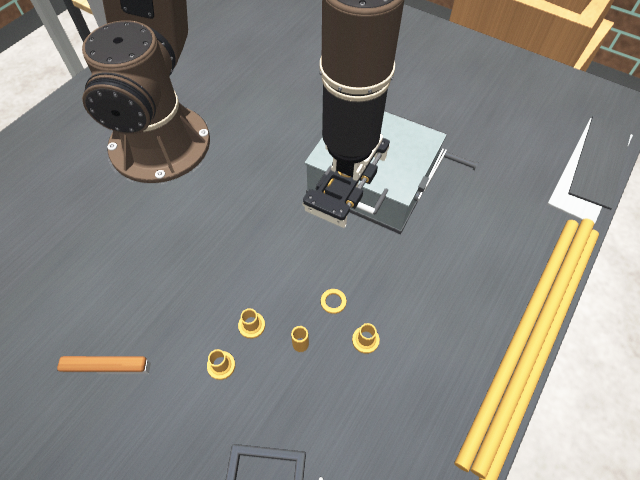

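The bar is between the jaws, and the forearm geometry stays clear of the raised lid. Next I work out the arc rows.

```bash
python3 - <<'E'
from h import *
uy=np.array([-.0909,.9959]); a=.0163+np.linspace(0,1.55,32); 
y=-.245*np.cos(a); z=.245*np.sin(a)
d=np.diff(y)[:,None]*uy
for i in range(31): print('[%.2f,%.2f,%.2f,0]'%(d[i,0]*100,d[i,1]*100,(z[i+1]-z[i])*100),end=',' if i!=15 else '\n\n')
E
python3 -m handwheel '[[0,0,-0.1,0],[0,0,0,0],[0,0,0,0],[0,0,0,0],[0,0,0,0]]' 1 12
```

```text
[-0.00,0.05,1.22,0],[-0.01,0.11,1.22,0],[-0.02,0.17,1.21,0],[-0.02,0.23,1.20,0],[-0.03,0.29,1.19,0],[-0.03,0.35,1.17,0],[-0.04,0.41,1.15,0],[-0.04,0.47,1.13,0],[-0.05,0.52,1.11,0],[-0.05,0.58,1.08,0],[-0.06,0.63,1.05,0],[-0.06,0.68,1.02,0],[-0.07,0.73,0.98,0],[-0.07,0.78,0.94,0],[-0.08,0.82,0.90,0],[-0.08,0.87,0.86,0]

[-0.08,0.91,0.82,0],[-0.09,0.95,0.77,0],[-0.09,0.99,0.72,0],[-0.09,1.02,0.67,0],[-0.10,1.05,0.62,0],[-0.10,1.08,0.57,0],[-0.10,1.11,0.51,0],[-0.10,1.13,0.45,0],[-0.11,1.15,0.40,0],[-0.11,1.17,0.34,0],[-0.11,1.19,0.28,0],[-0.11,1.20,0.22,0],[-0.11,1.21,0.16,0],[-0.11,1.22,0.10,0],[-0.11,1.22,0.04,0],t: 4.15
eef_pos: [0.4838, 0.0352, 0.2644]
ee_rot: [-3.141, -0.001, 0.092]
force: [-1.5, 2.5, 6.3]
width: 0.0114
```

```bash
python3 -m handwheel '[[0,0.05,1.22,0],[-0.01,0.11,1.22,0],[-0.02,0.17,1.21,0],[-0.02,0.23,1.20,0],[-0.03,0.29,1.19,0],[-0.03,0.35,1.17,0],[-0.04,0.41,1.15,0],[-0.04,0.47,1.13,0],[-0.05,0.52,1.11,0],[-0.05,0.58,1.08,0],[-0.06,0.63,1.05,0],[-0.06,0.68,1.02,0],[-0.07,0.73,0.98,0],[-0.07,0.78,0.94,0],[-0.08,0.82,0.90,0],[-0.08,0.87,0.86,0]]'
python3 - <<'E'
from h import *
grab('scene','s3.png')
E
```

```text
t: 5.75
eef_pos: [0.4764, 0.1125, 0.4387]
ee_rot: [-3.142, 0.0, 0.091]
force: [0.1, -0.6, 0.6]
width: 0.0006
```

View pics/s3.png

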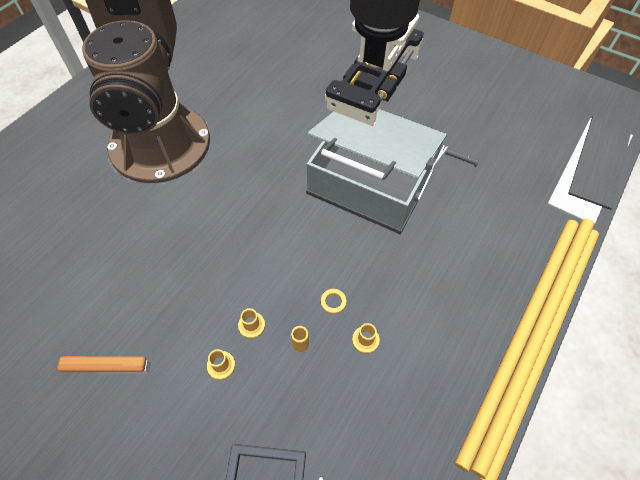

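The bar slipped out with the lid about a quarter open (bar now at about (353,163)). I'll measure where it is and grip again, harder.

```bash
cat >> h.py <<'E'
H=np.array([.462,.279]);UX=np.array([.9959,.0909]);UY=np.array([-.0909,.9959])
def chest(P):
    d=np.asarray(P)[...,:2]-H; return np.stack([d@UX,d@UY,np.asarray(P)[...,2]],-1)
def bar(f,box):
    hsv=cv2.cvtColor(f['image'],cv2.COLOR_RGB2HSV); W=cloud(f); u0,v0,u1,v1=box
    m=((hsv[...,2]>200)&(hsv[...,1]<18)).astype(np.uint8); k=np.zeros_like(m); k[v0:v1,u0:u1]=1; m*=k
    n,l,st,cc=cv2.connectedComponentsWithStats(m)
    o=[]
    for i in range(1,n):
        if st[i,4]>60: o.append((st[i],cc[i].round(1),np.nanmedian(W[l==i],0).round(4),chest(np.nanmedian(W[l==i],0)).round(4)))
    return o
E
python3 - <<'E'
from h import *
for o in bar(grab('scene'),(310,130,400,190)): print(*o, np.arctan2(o[3][2]-.1-.004,-o[3][1]))
E
```

```text
[ 310  130   90   39 1815] [367.5 142.2] [0.4747 0.1294 0.1649] [-0.0009 -0.1501  0.1649] 0.3854358339169006
[322 149  62  29 361] [352.5 163. ] [0.4852 0.0502 0.196 ] [ 0.0023 -0.2299  0.196 ] 0.38065635836358375
```

```bash
python3 -m handwheel '[[0.21,-2,0,0],[0.21,-2,0,0],[0.2,-1.9,0,0],[0,0,-3,0],[0,0,-3,0],[0,0,-1.5,0],[0,0,-1.5,0],[0,0,0,0],[0,0,0,0]]' 0.75 45
python3 - <<'E'
from h import *
grab('wrist','w4.png')
E
```

```text
t: 6.75
eef_pos: [0.4828, 0.0527, 0.348]
ee_rot: [3.141, 0.001, 0.091]
force: [0.7, -0.7, 0.5]
width: 0.0216
```

View pics/w4.png

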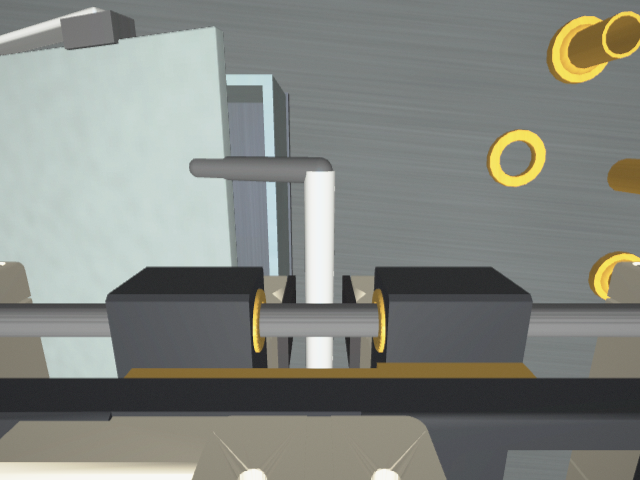

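The bar is centred between the jaws at column 319. I'm closing on it at 45 N.

```bash
python3 -m handwheel '[[0,0,0,0],[0,0,0,0],[0,0,0,0],[0,0,0,0],[0,0,0,0]]' 1 45; python3 - <<'E'
from h import *
a=np.linspace(.385,1.555,31); 
y=-.245*np.cos(a); z=.245*np.sin(a)
d=np.diff(y)[:,None]*UY
for i in range(30): print('[%.2f,%.2f,%.2f,0]'%(d[i,0]*100,d[i,1]*100,(z[i+1]-z[i])*100),end=',' if i not in(9,19) else '\n\n')
E
```

```text
t: 7.3
eef_pos: [0.4829, 0.0525, 0.3485]
ee_rot: [3.141, -0.001, 0.091]
force: [2.4, -4.5, 3.6]
width: 0.0105
[-0.03,0.37,0.88,0],[-0.04,0.41,0.86,0],[-0.04,0.44,0.85,0],[-0.04,0.47,0.83,0],[-0.05,0.51,0.81,0],[-0.05,0.54,0.79,0],[-0.05,0.57,0.77,0],[-0.05,0.60,0.74,0],[-0.06,0.62,0.72,0],[-0.06,0.65,0.70,0]

[-0.06,0.68,0.67,0],[-0.06,0.70,0.64,0],[-0.07,0.73,0.61,0],[-0.07,0.75,0.59,0],[-0.07,0.77,0.56,0],[-0.07,0.80,0.52,0],[-0.07,0.82,0.49,0],[-0.08,0.83,0.46,0],[-0.08,0.85,0.43,0],[-0.08,0.87,0.39,0]

[-0.08,0.88,0.36,0],[-0.08,0.89,0.33,0],[-0.08,0.91,0.29,0],[-0.08,0.92,0.25,0],[-0.08,0.93,0.22,0],[-0.09,0.93,0.18,0],[-0.09,0.94,0.14,0],[-0.09,0.95,0.11,0],[-0.09,0.95,0.07,0],[-0.09,0.95,0.03,0],
```

```bash
python3 -m handwheel '[[-0.03,0.37,0.88,0],[-0.04,0.41,0.86,0],[-0.04,0.44,0.85,0],[-0.04,0.47,0.83,0],[-0.05,0.51,0.81,0],[-0.05,0.54,0.79,0],[-0.05,0.57,0.77,0],[-0.05,0.60,0.74,0],[-0.06,0.62,0.72,0],[-0.06,0.65,0.70,0]]'
```

```text
t: 8.3
eef_pos: [0.4784, 0.103, 0.4287]
ee_rot: [3.137, -0.001, 0.091]
force: [4.8, -15.1, 6.5]
width: 0.0108
```

```bash
python3 -m handwheel '[[0,-0.1,0.1,0],[0,0,0,0],[0,0,0,0]]'
```

```text
t: 8.6
eef_pos: [0.4783, 0.103, 0.4295]
ee_rot: [3.14, -0.001, 0.091]
force: [0.9, -5.6, 6.2]
width: 0.0107
```

```bash
python3 -m handwheel '[[-0.06,0.68,0.67,0],[-0.06,0.70,0.64,0],[-0.07,0.73,0.61,0],[-0.07,0.75,0.59,0],[-0.07,0.77,0.56,0],[-0.07,0.80,0.52,0],[-0.07,0.82,0.49,0],[-0.08,0.83,0.46,0],[-0.08,0.85,0.43,0],[-0.08,0.87,0.39,0],[0,0,0,0]]'
```

```text
t: 9.7
eef_pos: [0.4711, 0.1806, 0.4852]
ee_rot: [3.139, -0.003, 0.092]
force: [-2.7, -8.8, 18.8]
width: 0.011
```

```bash
python3 -m handwheel '[[0,-0.05,0.2,0],[0,0,0,0],[-0.08,0.88,0.36,0],[-0.08,0.89,0.33,0],[-0.08,0.91,0.30,0],[-0.08,0.92,0.27,0],[-0.08,0.93,0.24,0],[0,0,0,0]]'
```

```text
t: 10.5
eef_pos: [0.4672, 0.2265, 0.5007]
ee_rot: [3.141, -0.002, 0.092]
force: [-0.9, -3.1, 9.4]
width: 0.0106
```

```bash
python3 -m handwheel '[[-0.09,0.93,0.2,0],[-0.09,0.94,0.17,0],[-0.09,0.95,0.13,0],[-0.09,0.95,0.09,0],[-0.08,0.8,0.05,0],[0,0,0,0],[0,0,0,0]]'
python3 - <<'E'
from h import *
grab('scene','s5.png')
E
```

```text
t: 11.2
eef_pos: [0.463, 0.2724, 0.5067]
ee_rot: [-3.141, -0.003, 0.092]
force: [3.8, -0.5, 6.5]
width: 0.0107
```

View pics/s5.png

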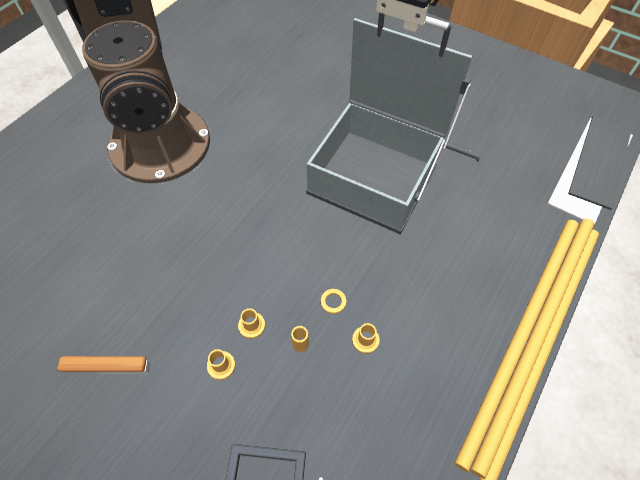

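```bash
python3 -m handwheel '[[-0.05,0.55,0.01,0],[-0.05,0.55,0,0],[0,0,0,0],[0,0,0,0]]'
python3 - <<'E'
from h import *
f=grab('scene','s6.png'); W=cloud(f); im=f['image']
cv2.imwrite('pics/z6.png',cv2.resize(im[60:220,400:500,::-1],(500,800),interpolation=2)[:600])
for v in range(144,164,2):
    for u in (455,465,473):
        print((u,v),chest(W[v,u]).round(3),im[v,u],end=' ')
    print()
E
```

```text
t: 11.65
eef_pos: [0.4621, 0.283, 0.507]
ee_rot: [-3.141, -0.003, 0.091]
force: [3.7, -2.5, 6.7]
width: 0.0107
(455, 144) [ 0.142 -0.052  0.145] [120 122 124] (465, 144) [ 0.15   0.101 -0.001] [122 125 128] (473, 144) [0.166 0.108 0.002] [122 124 125] 
(455, 146) [ 0.144 -0.059  0.146] [129 134 143] (465, 146) [0.152 0.094 0.001] [120 125 129] (473, 146) [0.168 0.101 0.002] [121 122 126] 
(455, 148) [ 0.145 -0.062  0.144] [102  99 104] (465, 148) [ 0.163 -0.055  0.147] [125 124 126] (473, 148) [0.17  0.096 0.002] [123 127 129] 
(455, 150) [ 0.147 -0.061  0.139] [57 57 59] (465, 150) [ 0.164 -0.058  0.145] [130 133 140] (473, 150) [0.172 0.09  0.001] [124 127 130] 
(455, 152) [0.137 0.063 0.003] [119 121 126] (465, 152) [ 0.166 -0.061  0.143] [95 94 96] (473, 152) [ 0.18  -0.056  0.146] [127 130 133] 
(455, 154) [0.139 0.059 0.001] [123 127 130] (465, 154) [ 0.167 -0.062  0.139] [65 66 66] (473, 154) [ 0.181 -0.059  0.143] [115 117 120] 
(455, 156) [0.141 0.053 0.002] [121 125 128] (465, 156) [ 0.162  0.066 -0.   ] [121 123 127] (473, 156) [ 0.183 -0.061  0.14 ] [71 69 72] 
(455, 158) [0.143 0.048 0.001] [122 124 126] (465, 158) [0.164 0.056 0.003] [122 125 127] (473, 158) [0.18  0.066 0.002] [113 116 118] 
(455, 160) [0.146 0.042 0.001] [122 125 130] (465, 160) [0.166 0.052 0.002] [124 127 131] (473, 160) [0.182 0.062 0.001] [122 123 127] 
(455, 162) [0.148 0.037 0.001] [119 123 123] (465, 162) [0.168 0.047 0.001] [125 127 131] (473, 162) [0.184 0.054 0.003] [124 126 130]
```

View pics/z6.png

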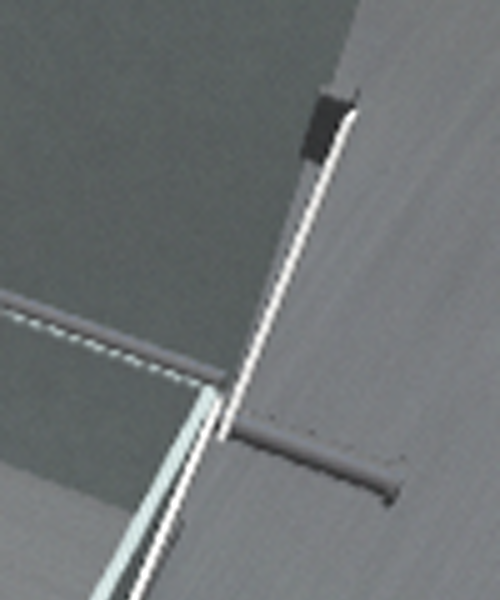

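The depth puts the knee pin centre at chest (y -0.055, z 0.141), about 17 mm short of straight. That fits the 115 mm circle about the foot. I'm letting go of the bar and moving to the pin.

```bash
python3 -m handwheel '[[0,0,0,0],[0,0,0,0],[0,0,1,0],[0,0,2,0],[0,0,3,0],[3,-0.7,0,0],[4,-1,0,0],[4,-1,0,0],[4,-1,0,0],[2.9,-0.6,0,0],[0,0,0,0],[0,0,0,0]]' 0.6 30
python3 - <<'E'
from h import *
grab('scene','s7.png')
E
```

```text
t: 12.9
eef_pos: [0.6412, 0.2401, 0.5646]
ee_rot: [3.141, 0.002, 0.09]
force: [-0.5, 1.1, -0.5]
width: 0.0352
```

View pics/s7.png

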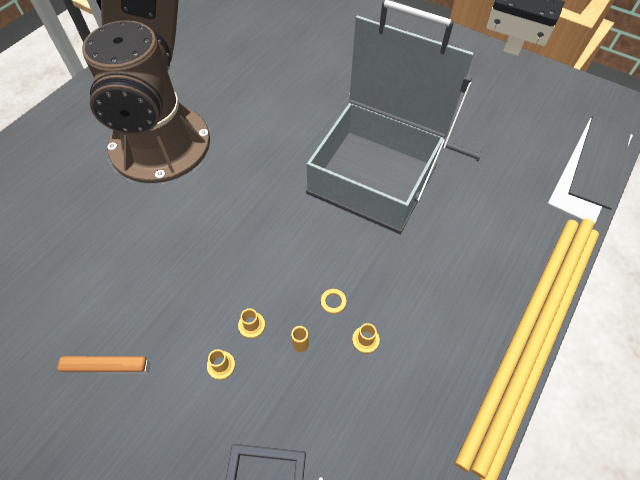

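Lid upright, stay nearly straight, gripper above the pin. I'm descending to just above it, then looking through the wrist camera.

```bash
python3 -m handwheel '[[0,0,-5,0],[0,0,-5,0],[0,0,-5,0],[0,0,-3.5,0],[0,0,-2.5,0],[0,0,0,0],[0,0,0,0]]'
python3 - <<'E'
from h import *
grab('wrist','w8.png'); grab('scene','s8.png')
E
```

```text
t: 13.65
eef_pos: [0.6402, 0.2407, 0.3572]
ee_rot: [-3.141, -0.001, 0.092]
force: [0.8, 0.7, 1.3]
width: 0.035
```

View pics/w8.png

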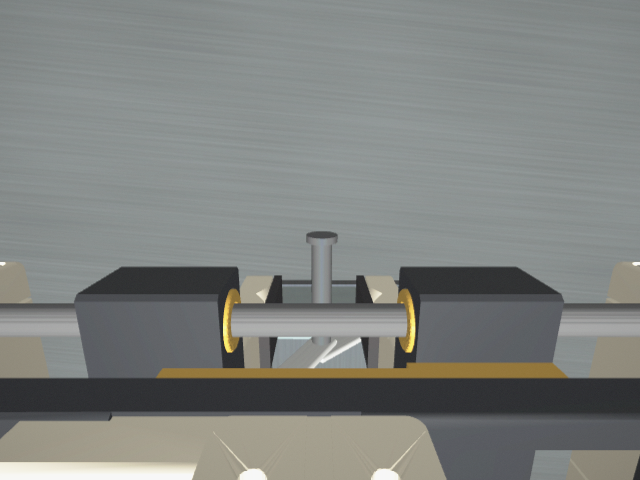

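View pics/s8.png

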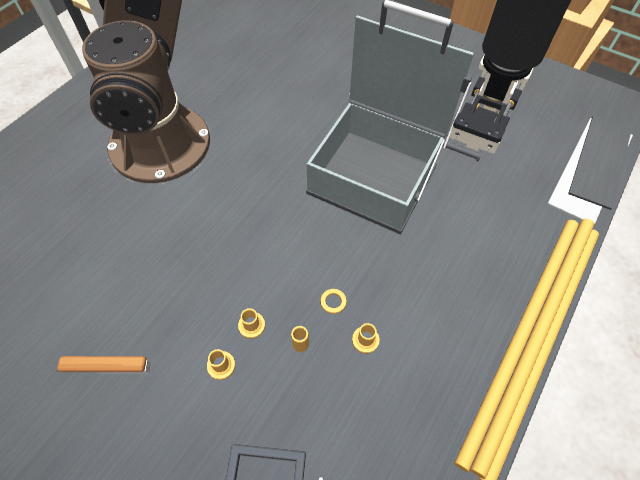

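The pin is centred between the jaws (col 321). I'm going down and gripping.

```bash
python3 -m handwheel '[[-0.3,0,-2,0],[0,0,-2,0],[0,0,-1.7,0],[0,0,0,0],[0,0,0,0]]' 
python3 -m handwheel '[[0,0,0,0],[0,0,0,0],[0,0,0,0],[0,0,0,0],[0,0,0,0]]' 1 35
```

```text
t: 14.25
eef_pos: [0.638, 0.2404, 0.3004]
ee_rot: [-3.141, -0.002, 0.092]
force: [-0.4, 0.1, 0.0]
width: 0.0353
t: 14.75
eef_pos: [0.6377, 0.2396, 0.299]
ee_rot: [3.141, -0.0, 0.091]
force: [1.4, -3.4, 2.5]
width: 0.0113
```

```bash
python3 -m handwheel '[[0.01,-0.16,0.17,0],[0.02,-0.16,0.16,0],[0.01,-0.17,0.16,0],[0.02,-0.17,0.15,0],[0.01,-0.18,0.15,0],[0.02,-0.18,0.14,0],[0.02,-0.18,0.14,0],[0.02,-0.19,0.13,0],[0,0,0,0],[0,0,0,0]]'
```

```text
t: 15.75
eef_pos: [0.6388, 0.2263, 0.3115]
ee_rot: [-3.141, -0.001, 0.091]
force: [-0.2, 3.9, 2.9]
width: 0.0108
```

```bash
python3 -m handwheel '[[0.02,-0.19,0.12,0],[0.02,-0.19,0.12,0],[0.02,-0.19,0.12,0],[0,0,0,0],[0,0,0,0]]'; python3 -m handwheel '[[0.02,-0.19,0.12,0],[0.02,-0.19,0.12,0],[0,0,0,0],[0,0,0,0]]'
python3 - <<'E'
from h import *
f=grab('scene','s9.png'); im=f['image']
cv2.imwrite('pics/z9.png',cv2.resize(im[60:220,400:500,::-1],(500,800),interpolation=2)[:600])
E
```

```text
t: 16.25
eef_pos: [0.6392, 0.2214, 0.3152]
ee_rot: [-3.14, -0.001, 0.092]
force: [-2.4, 6.5, 4.9]
width: 0.011
t: 16.65
eef_pos: [0.6393, 0.22, 0.3158]
ee_rot: [-3.136, -0.001, 0.092]
force: [-1.9, 18.7, -4.9]
width: 0.0107
```

View pics/z9.png

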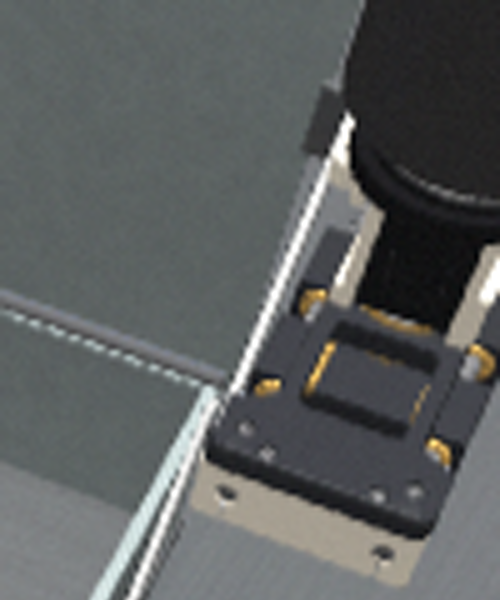

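The force rose steeply to 19 N after about 26 mm of travel, so the knee is on its stop. I'm releasing, lifting and checking.

```bash
python3 -m handwheel '[[0,0.1,-0.05,0],[0,0,0,0],[0,0,0,0],[0,0,0,0]]' 0.6 20
python3 -m handwheel '[[0,0,2,0],[0,0,4,0],[0,0,5,0],[0,-3,2,0],[0,-5,0,0],[0,-5,0,0],[0,0,0,0]]'
python3 - <<'E'
from h import *
f=grab('scene','s10.png'); im=f['image'];W=cloud(f)
cv2.imwrite('pics/z10.png',cv2.resize(im[60:220,400:500,::-1],(500,800),interpolation=2)[:600])
C=chest(W)
m=(C[...,0]>.14)&(C[...,0]<.18)&(C[...,2]>.12)&(C[...,2]<.2)&(abs(C[...,1]+.07)<.04)
P=C[m]; print(m.sum(),np.nanmedian(P,0), 'zmax',np.nanpercentile(P[:,2],95),np.argwhere(m).mean(0))
E
```

```text
t: 17.1
eef_pos: [0.6397, 0.2169, 0.3159]
ee_rot: [3.141, 0.001, 0.091]
force: [-0.1, -0.2, 0.5]
width: 0.0339
t: 17.8
eef_pos: [0.6391, 0.0822, 0.4469]
ee_rot: [3.141, 0.0, 0.087]
force: [-0.1, -1.0, 0.2]
width: 0.0349
0 [nan nan nan] zmax nan [nan nan]
  return np.nanmean(a, axis, out=out, keepdims=keepdims)
  return np.nanmean(a, axis, out=out, keepdims=keepdims)
<stdin>:6: RuntimeWarning: Mean of empty slice.
  ret = um.true_divide(
```

View pics/z10.png

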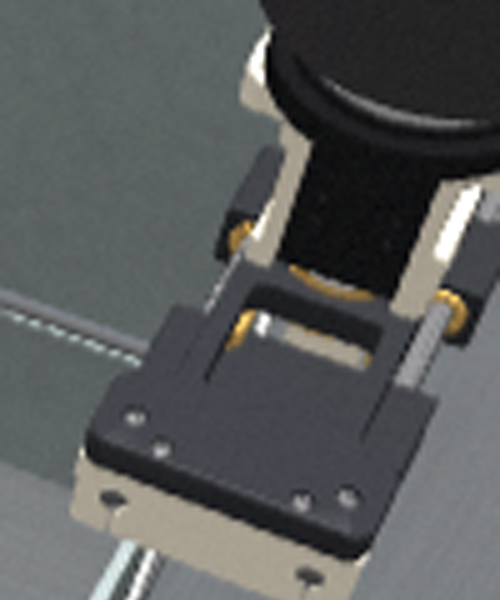

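The gripper is in the way. I'll move toward the first stub, turn the jaws, then look.

```bash
python3 -m handwheel '[[0.1,-2,0,-0.143],[0.1,-2,0,-0.143],[0.1,-2,0,-0.143],[0.1,-2,0,-0.143],[0.1,-2,0,-0.143],[0.1,-2,0,-0.143],[0,-2,0,-0.143],[0,-2,0,-0.143],[0,-2,0,-0.143],[0,-2,0,-0.143],[0,-3,0,-0.143],[0,0,-5,0],[0,0,0,0],[0,0,0,0]]' 0.35 20
python3 - <<'E'
from h import *
f=grab('scene','s11.png'); im=f['image'];W=cloud(f)
cv2.imwrite('pics/z11.png',cv2.resize(im[60:220,400:500,::-1],(500,800),interpolation=2)[:600])
C=chest(W)
m=(C[...,0]>.14)&(C[...,0]<.18)&(C[...,2]>.12)&(C[...,2]<.2)&(abs(C[...,1]+.07)<.04)
P=C[m]; print(m.sum(),np.nanmedian(P,0), 'zmax',np.nanpercentile(P[:,2],95),np.argwhere(m).mean(0))
for nm in ('scene','top'):
    f=grab(nm); hsv=cv2.cvtColor(f['image'],cv2.COLOR_RGB2HSV); W=cloud(f)
    mk=cv2.inRange(hsv,(12,90,60),(35,255,255)); n,l,st,c=cv2.connectedComponentsWithStats(mk)
    for i in range(1,n):
        if 40<st[i,4]<1500:
            P=W[l==i]; lo=P[(P[:,2]<.016)&(P[:,2]>.003)]; hi=P[(P[:,2]>.036)]
            mid=lambda q:((q[:,:2].min(0)+q[:,:2].max(0))/2).round(4) if len(q)>8 else None
            print(nm,c[i].round(),len(P),'flange',mid(lo),'top',mid(hi),len(lo),len(hi))
grab('wrist','w11.png')
E
```

```text
t: 19.25
eef_pos: [0.6459, -0.1421, 0.3959]
ee_rot: [3.139, -0.001, -1.481]
force: [0.0, 0.4, 0.7]
width: 0.057
0 [nan nan nan] zmax nan [nan nan]
scene [25.  5.] 109 flange None top None 0 0
scene [81.  6.] 88 flange None top None 0 0
scene [ 9. 15.] 250 flange None top None 0 0
scene [628.  46.] 343 flange None top None 0 0
scene [637.  72.] 49 flange None top None 0 0
scene [352. 258.] 65 flange None top [ 0.6064 -0.1638] 0 64
scene [333. 301.] 351 flange [ 0.5577 -0.1175] top None 332 0
scene [251. 324.] 586 flange [ 0.453  -0.2418] top [ 0.4565 -0.2418] 301 142
scene [365. 339.] 596 flange [ 0.6476 -0.1516] top [ 0.6475 -0.1496] 313 143
scene [300. 338.] 371 flange [ 0.5537 -0.2226] top [ 0.5527 -0.2212] 65 194
scene [220. 365.] 627 flange [ 0.4584 -0.3318] top [ 0.457  -0.3318] 337 150
scene [101. 364.] 1379 flange None top [ 0.2938 -0.4446] 0 207
top [217.  50.] 1197 flange [0.9297 0.1063] top [0.7856 0.1049] 30 543
top [163.  68.] 84 flange [0.879 0.294] top [0.646  0.1169] 10 17
top [335. 198.] 256 flange [ 0.556  -0.1165] top None 197 0
top [380. 198.] 141 flange [ 0.5503 -0.2186] top [ 0.5513 -0.2192] 13 79
top [388. 240.] 310 flange [ 0.457  -0.2401] top [ 0.4563 -0.2401] 197 52
top [426. 239.] 321 flange [ 0.4553 -0.3302] top [ 0.4562 -0.3302] 185 61
top [480. 309.] 748 flange None top [ 0.2899 -0.4425] 1 111
  return np.nanmean(a, axis, out=out, keepdims=keepdims)
  return np.nanmean(a, axis, out=out, keepdims=keepdims)
<stdin>:6: RuntimeWarning: Mean of empty slice.
  ret = um.true_divide(
```

View pics/z11.png

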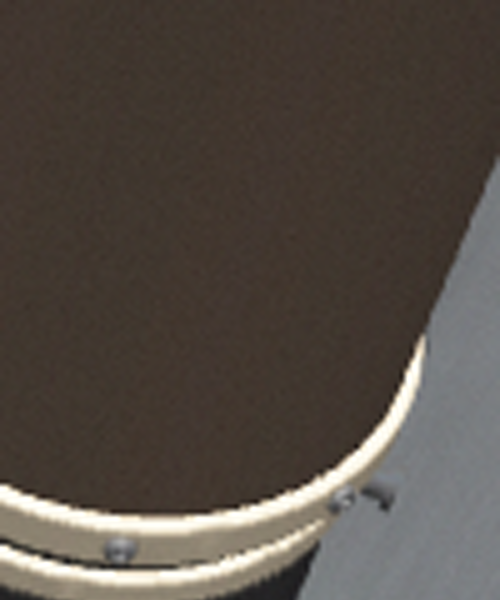

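View pics/s11.png

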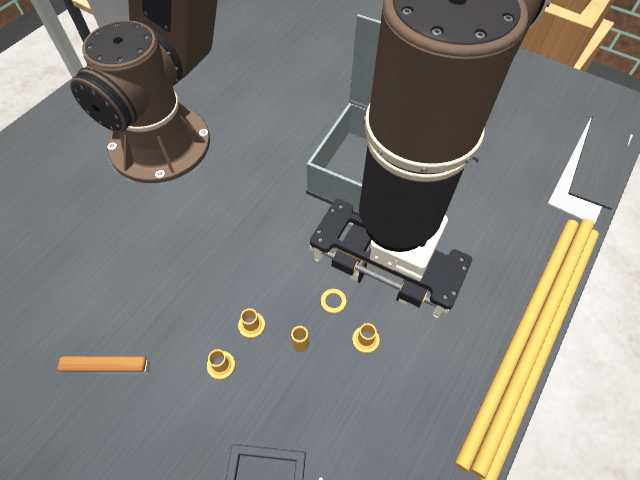

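View pics/w11.png

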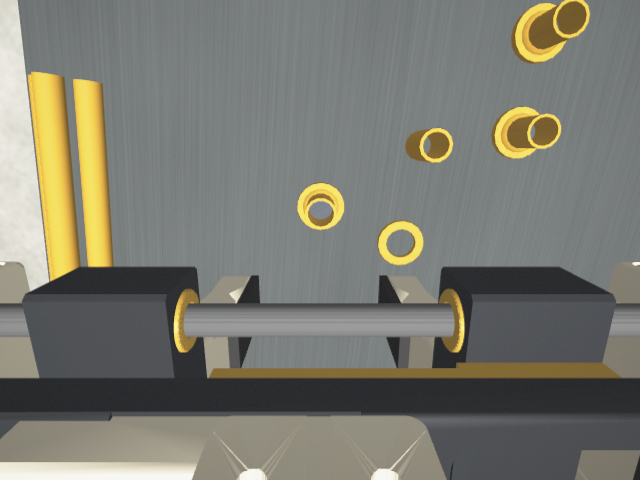

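Stub centres from two views: about (0.647,-0.150), (0.4565,-0.241) and (0.4565,-0.331). I'm moving over the second one, which should also clear the view of the knee.

```bash
python3 -m handwheel '[[-3.2,-1.7,0,0],[-3.2,-1.7,0,0],[-3.2,-1.7,0,0],[-3.2,-1.7,0,0],[-3.1,-1.6,0,0],[-3,-1.5,0,0],[0,0,0,0],[0,0,0,0]]' 0.35 20
python3 - <<'E'
from h import *
f=grab('scene','s12.png'); im=f['image'];W=cloud(f)
cv2.imwrite('pics/z12.png',cv2.resize(im[60:220,400:500,::-1],(500,800),interpolation=2)[:600])
C=chest(W)
m=(C[...,0]>.14)&(C[...,0]<.18)&(C[...,2]>.12)&(C[...,2]<.2)&(abs(C[...,1]+.07)<.04)
P=C[m]; print(m.sum(),np.nanmedian(P,0), 'zmax',np.nanpercentile(P[:,2],95),np.argwhere(m).mean(0))
f=grab('wrist','w12.png')
E
```

```text
t: 20.25
eef_pos: [0.4566, -0.2415, 0.3979]
ee_rot: [-3.138, -0.001, -1.482]
force: [0.3, -0.3, 0.4]
width: 0.0571
140 [ 0.16014629 -0.07760341  0.15968951] zmax 0.16265238180890595 [150.77142857 461.54285714]
```

View pics/z12.png

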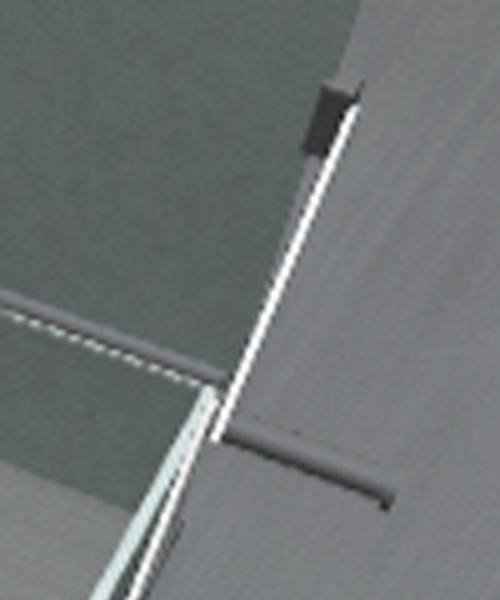

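View pics/w12.png

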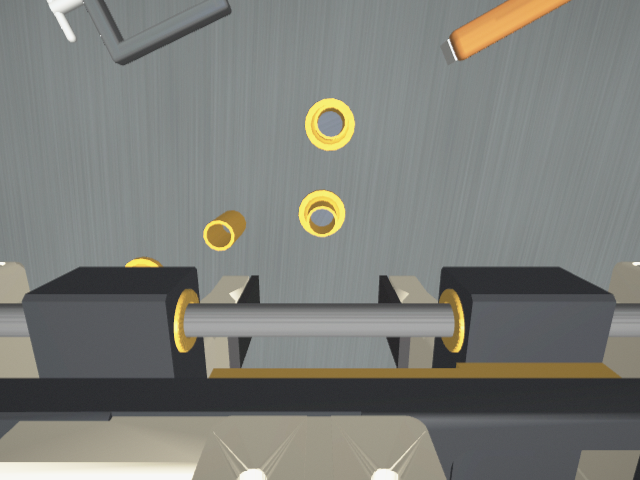

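The pin is now at about chest (y -0.0745, z 0.1555), 55.6° about the foot. Locked should be about 55° and straight about 51.4°, so the stay is locked. The stub is in line at col 321, so I'm descending on it.

```bash
python3 -m handwheel '[[0,0.05,-5,0],[0,0,-5,0],[0,0,-4,0],[0,0,-3,0],[0,0,-1.5,0],[0,0,-1,0],[0,0,0,0],[0,0,0,0]]' 0.35 30
python3 - <<'E'
from h import *
grab('scene','s13.png');grab('wrist','w13.png')
E
```

```text
t: 21.15
eef_pos: [0.4576, -0.2407, 0.2016]
ee_rot: [-3.141, -0.0, -1.481]
force: [0.8, 0.3, 0.1]
width: 0.0571
```

View pics/s13.png

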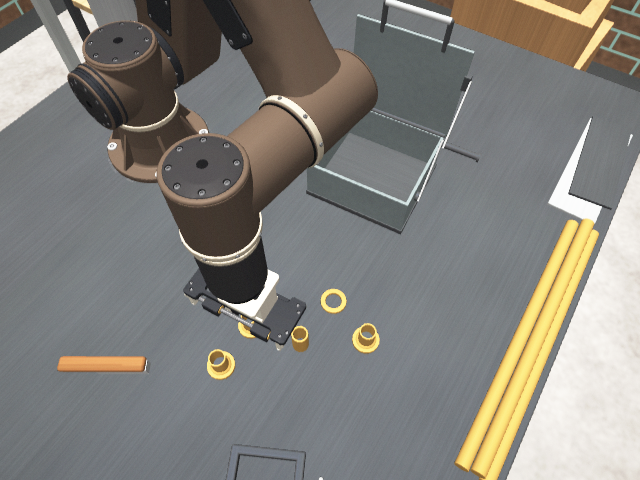

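View pics/w13.png

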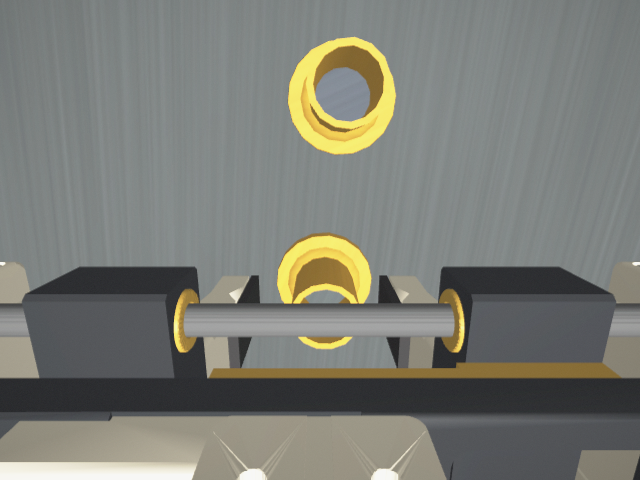

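```bash
python3 -m handwheel '[[0,0,0,0],[0,0,0,0],[0,0,0,0],[0,0,0,0],[0,0,0,0]]' 1 35
python3 -m handwheel '[[0,0,1,0],[0,0,3,0],[0,0,4,0],[0,0,4,0],[0,0,4,0],[0,0,0,0]]'
```

```text
t: 21.75
eef_pos: [0.4566, -0.2409, 0.2013]
ee_rot: [3.141, -0.0, -1.482]
force: [-0.9, 0.1, 3.5]
width: 0.0291
t: 22.35
eef_pos: [0.4582, -0.2413, 0.3675]
ee_rot: [-3.132, -0.004, -1.481]
force: [0.6, -0.2, -2.0]
width: 0.0298
```

Held (width 0.030). I'm carrying it over to the chest.

```bash
python3 -m handwheel '[[-0.4,2,0,0],[-0.5,4,0,0],[-0.5,4.5,0,0],[-0.5,4.5,0,0],[-0.5,4.5,0,0],[-0.5,4.5,0,0],[-0.5,4.5,0,0],[-0.5,4.5,0,0],[-0.4,4,0,0],[-0.3,3,0,0],[0,2.5,0,0],[0,0,0,0],[0,0,0,0]]'
python3 - <<'E'
from h import *
grab('scene','s14.png')
E
```

```text
t: 23.65
eef_pos: [0.4105, 0.1845, 0.3609]
ee_rot: [3.141, -0.0, -1.481]
force: [-0.8, -0.0, -1.5]
width: 0.0292
```

View pics/s14.png

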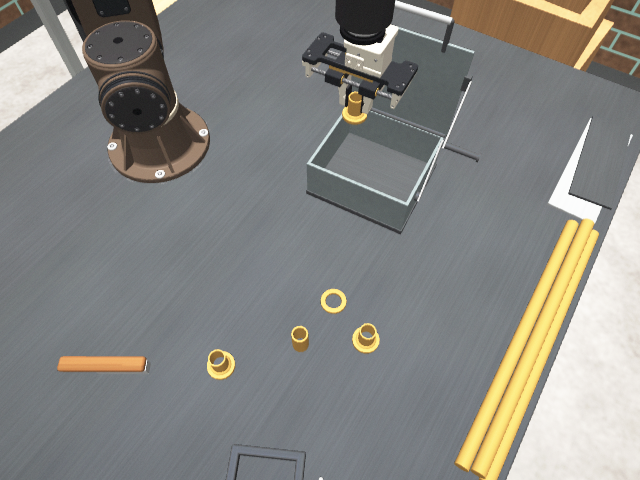

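Next I shift 1.5 cm toward the chest's middle, to leave room for the fingers to open, and lower. I'm stopping with the gripper body just above the rim, leaving a drop of about 7 mm.

```bash
python3 -m handwheel '[[1.5,0.1,0,0],[0,0,-3,0],[0,0,-4,0],[0,0,-4,0],[0,0,-2,0],[0,0,-1,0],[0,0,-0.5,0],[0,0,0,0],[0,0,0,0]]'
python3 - <<'E'
from h import *
grab('scene','s15.png')
E
```

```text
t: 24.6
eef_pos: [0.4264, 0.1854, 0.2171]
ee_rot: [-3.14, 0.001, -1.482]
force: [-0.8, -1.0, -0.8]
width: 0.0295
```

View pics/s15.png

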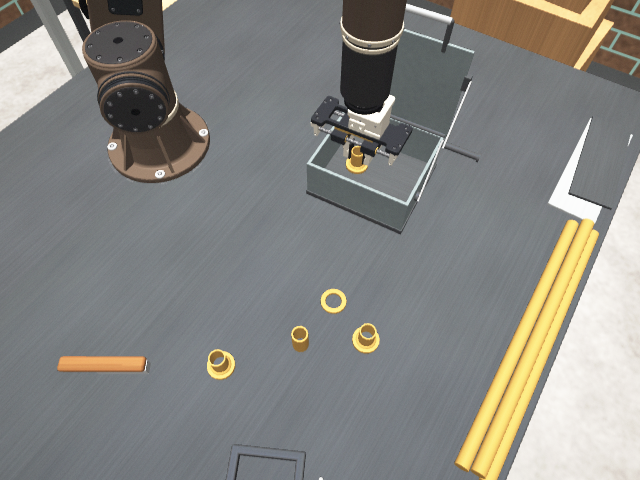

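```bash
python3 -m handwheel '[[0,0,-0.2,0],[0,0,0,0]]'; python3 -m handwheel '[[0,0,0,0],[0,0,0,0],[0,0,0,0],[0,0,0,0]]' 0.45 20; python3 -m handwheel '[[0,0,2,0],[0,0,4,0],[0,0,4,0],[0,0,4,0],[0.3,-4,0,0],[0.3,-4.5,0,0],[0.3,-5,0,0],[0.3,-5,0,0],[0.3,-5,0,0],[0.3,-5,0,0],[0.3,-5,0,0],[0.3,-5,0,0],[0.3,-5,0,0],[0.3,-5,0,0],[0,-3,0,0],[0,0,0,0],[0,0,0,0]]'
python3 - <<'E'
from h import *
f=grab('scene','s16.png')
for nm in ('scene','top'):
    f=grab(nm); hsv=cv2.cvtColor(f['image'],cv2.COLOR_RGB2HSV); W=cloud(f)
    mk=cv2.inRange(hsv,(12,90,60),(35,255,255)); n,l,st,c=cv2.connectedComponentsWithStats(mk)
    for i in range(1,n):
        if 40<st[i,4]<1500:
            P=W[l==i]; lo=P[(P[:,2]<.016)&(P[:,2]>.003)]; hi=P[(P[:,2]>.036)]
            mid=lambda q:((q[:,:2].min(0)+q[:,:2].max(0))/2).round(4) if len(q)>8 else None
            print(nm,c[i].round(),len(P),'flange',mid(lo),'top',mid(hi),len(lo),len(hi))
grab('wrist','w16.png')
E
```

```text
t: 24.85
eef_pos: [0.4258, 0.1853, 0.2145]
ee_rot: [-3.141, 0.001, -1.482]
force: [-1.3, -0.4, -1.0]
width: 0.0292
t: 25.25
eef_pos: [0.4258, 0.1852, 0.2141]
ee_rot: [-3.141, 0.0, -1.482]
force: [-0.2, 0.6, -0.9]
width: 0.0476
t: 26.95
eef_pos: [0.4553, -0.3297, 0.3534]
ee_rot: [3.14, 0.001, -1.484]
force: [-0.2, 0.6, 0.0]
width: 0.0483
scene [25.  5.] 108 flange None top None 0 0
scene [82.  6.] 86 flange None top None 0 0
scene [ 9. 15.] 252 flange None top None 0 0
scene [628.  46.] 336 flange None top None 0 0
scene [356. 163.] 432 flange [0.4224 0.193 ] top [0.4276 0.1842] 98 172
scene [333. 301.] 352 flange [ 0.5579 -0.1172] top None 330 0
scene [365. 339.] 593 flange [ 0.6475 -0.1498] top [ 0.6477 -0.1496] 314 146
scene [300. 338.] 371 flange [ 0.5536 -0.2227] top [ 0.5523 -0.2214] 59 195
scene [218. 367.] 444 flange [ 0.4576 -0.3364] top [ 0.4957 -0.3448] 238 110
scene [101. 364.] 1379 flange None top [ 0.2922 -0.4459] 0 200
top [423. 239.] 246 flange [ 0.4553 -0.3248] top [ 0.4447 -0.2846] 149 59
top [209. 255.] 317 flange [0.4253 0.1852] top [0.425  0.1853] 162 70
top [480. 309.] 747 flange None top [ 0.2877 -0.4427] 2 94
```

View pics/s16.png

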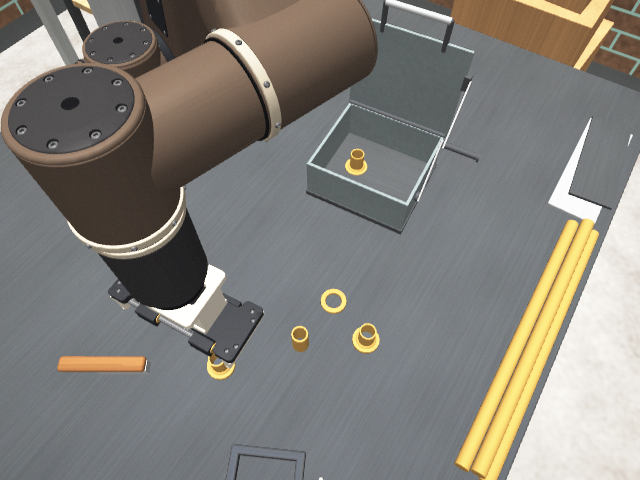

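View pics/w16.png

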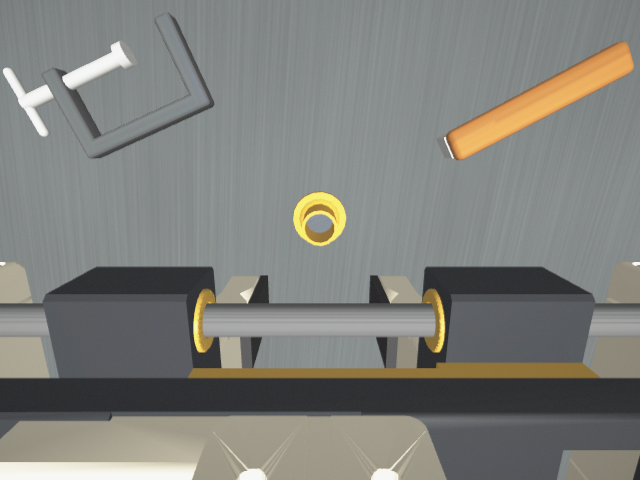

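The first stub stands upright in the chest at (356,163). The next one is in line at col 320.

```bash
python3 -m handwheel '[[0.1,-0.1,-4,0],[0,0,-4,0],[0,0,-4,0],[0,0,-2,0],[0,0,-1.1,0],[0,0,0,0],[0,0,0,0]]' 0.35 35
python3 -m handwheel '[[0,0,0,0],[0,0,0,0],[0,0,0,0],[0,0,0,0],[0,0,0,0]]' 1 40
python3 -m handwheel '[[0,0,1,0],[0,0,3,0],[0,0,4,0],[0,0,4,0],[0,0,4,0],[0,0,0,0]]'
```

```text
t: 27.85
eef_pos: [0.4575, -0.3299, 0.2042]
ee_rot: [-3.14, -0.001, -1.481]
force: [1.5, 0.1, 0.6]
width: 0.0568
t: 28.35
eef_pos: [0.4567, -0.3302, 0.2036]
ee_rot: [-3.141, -0.0, -1.482]
force: [-2.6, 1.3, 5.4]
width: 0.0292
t: 28.95
eef_pos: [0.458, -0.3309, 0.3698]
ee_rot: [-3.132, -0.005, -1.481]
force: [0.5, 0.3, -0.9]
width: 0.0291
```

```bash
python3 -m handwheel '[[-0.2,2,0,0],[-0.3,4,0,0],[-0.3,4.8,0,0],[-0.3,4.8,0,0],[-0.3,4.8,0,0],[-0.3,4.8,0,0],[-0.3,4.8,0,0],[-0.3,4.8,0,0],[-0.2,4.6,0,0],[-0.1,3,0,0],[0,2,0,0],[0,0,0,0],[0,0,0,0]]'
python3 - <<'E'
from h import *
grab('scene','s17.png')
E
```

```text
t: 30.25
eef_pos: [0.4304, 0.1141, 0.363]
ee_rot: [3.141, -0.0, -1.481]
force: [-0.4, -0.5, -1.4]
width: 0.0294
```

View pics/s17.png

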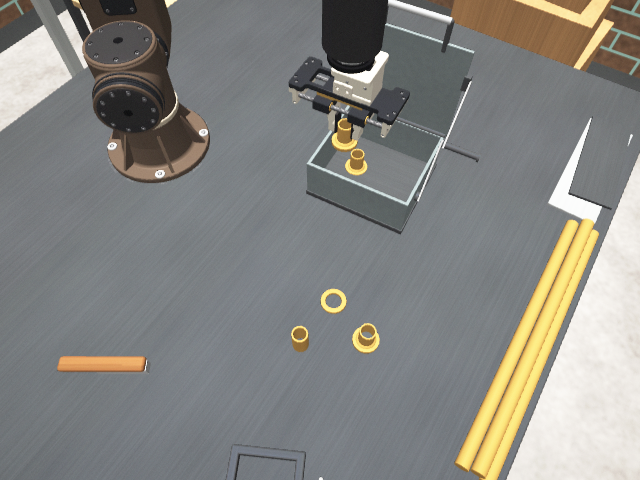

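```bash
python3 -m handwheel '[[0.1,0,-4,0],[0,0,-4,0],[0,0,-3,0],[0,0,-2,0],[0,0,-1,0],[0,0,-0.7,0],[0,0,0,0],[0,0,0,0]]'
python3 -m handwheel '[[0,0,0,0],[0,0,0,0],[0,0,0,0],[0,0,0,0]]' 0.45 20; python3 -m handwheel '[[0,0,2,0],[0,0,4,0],[0,0,4,0],[0,0,4,0],[1,-2,0,0],[2.5,-4,0,0],[2.5,-4,0,0],[2.5,-4,0,0],[2.5,-3.5,0,0],[2.5,-3.5,0,0],[2.5,-2,0,0],[2.5,-2,0,0],[2.5,-1.4,0,0],[0.5,0,0,0],[0,0,0,0],[0,0,0,0]]'
python3 - <<'E'
from h import *
f=grab('scene','s18.png')
for nm in ('scene','top'):
    f=grab(nm); hsv=cv2.cvtColor(f['image'],cv2.COLOR_RGB2HSV); W=cloud(f)
    mk=cv2.inRange(hsv,(12,90,60),(35,255,255)); n,l,st,c=cv2.connectedComponentsWithStats(mk)
    for i in range(1,n):
        if 40<st[i,4]<1500:
            P=W[l==i]; lo=P[(P[:,2]<.016)&(P[:,2]>.003)]; hi=P[(P[:,2]>.036)]
            mid=lambda q:((q[:,:2].min(0)+q[:,:2].max(0))/2).round(4) if len(q)>8 else None
            print(nm,c[i].round(),len(P),'flange',mid(lo),'top',mid(hi),len(lo),len(hi))
grab('wrist','w18.png')
E
```

```text
t: 31.1
eef_pos: [0.4322, 0.114, 0.2168]
ee_rot: [-3.14, 0.001, -1.482]
force: [-0.4, -0.2, -0.5]
width: 0.029
t: 31.5
eef_pos: [0.4318, 0.114, 0.2164]
ee_rot: [-3.141, 0.0, -1.482]
force: [0.6, 0.3, 0.2]
width: 0.0475
t: 33.1
eef_pos: [0.6462, -0.1497, 0.3558]
ee_rot: [3.141, 0.0, -1.482]
force: [-1.2, -0.2, 0.4]
width: 0.048
scene [25.  5.] 98 flange None top None 0 0
scene [81.  6.] 88 flange None top None 0 0
scene [ 8. 15.] 248 flange None top None 0 0
scene [628.  46.] 352 flange None top None 0 0
scene [637.  71.] 43 flange None top None 0 0
scene [351. 165.] 286 flange [0.4184 0.186 ] top [0.5109 0.005 ] 60 133
scene [350. 278.] 46 flange None top [ 0.608  -0.1756] 0 46
scene [333. 301.] 352 flange [ 0.5566 -0.1176] top None 331 0
scene [366. 339.] 595 flange [ 0.6474 -0.1506] top [ 0.6476 -0.1499] 314 146
scene [300. 338.] 371 flange [ 0.5459 -0.2184] top [ 0.5527 -0.2214] 65 197
scene [101. 364.] 1377 flange None top [ 0.2922 -0.4473] 0 205
top [179.  67.] 340 flange [0.8795 0.2517] top [0.6657 0.0868] 43 62
top [335. 198.] 257 flange [ 0.5559 -0.1164] top None 192 0
top [380. 198.] 141 flange [ 0.5501 -0.2207] top [ 0.5509 -0.2192] 10 79
top [480. 309.] 748 flange None top [ 0.2888 -0.4426] 2 108
```

View pics/s18.png

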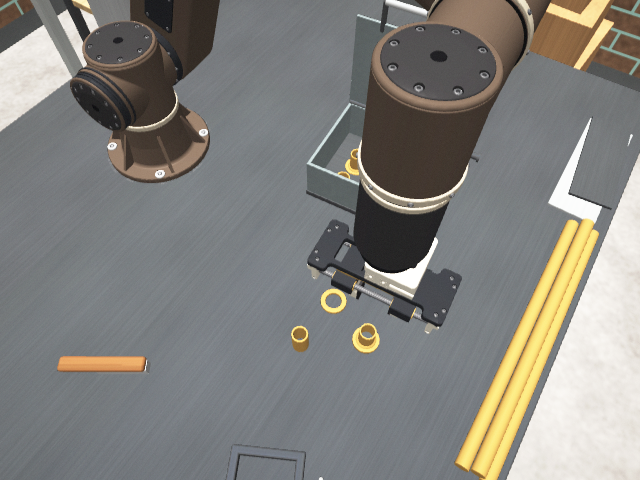

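View pics/w18.png

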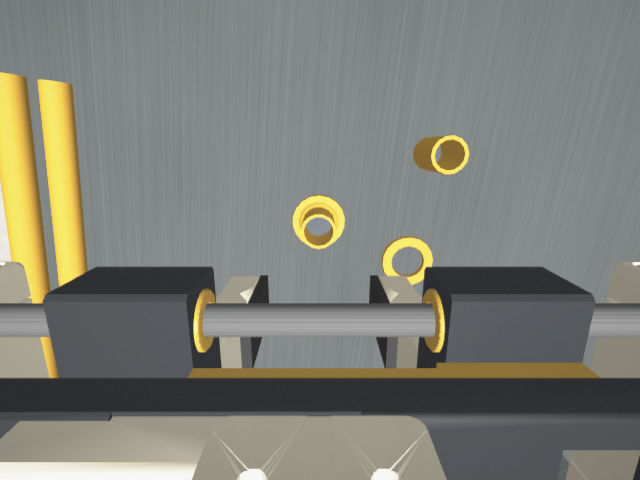

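The third stub is in line at col 319, at (0.647,-0.150). I'm picking it up.

```bash
python3 -m handwheel '[[0,0,-4,0],[0,0,-4,0],[0,0,-4,0],[0,0,-2,0],[0,0,-1.2,0],[0,0,0,0],[0,0,0,0]]' 0.35 35
python3 -m handwheel '[[0,0,0,0],[0,0,0,0],[0,0,0,0],[0,0,0,0],[0,0,0,0]]' 1 40
python3 -m handwheel '[[0,0,1,0],[0,0,3,0],[0,0,4,0],[0,0,4,0],[0,0,4,0],[0,0,0,0]]'
```

```text
t: 34.0
eef_pos: [0.6473, -0.15, 0.2053]
ee_rot: [-3.14, -0.0, -1.481]
force: [-0.4, 0.1, 0.4]
width: 0.0573
t: 34.5
eef_pos: [0.6468, -0.1501, 0.2046]
ee_rot: [-3.141, -0.0, -1.482]
force: [-1.6, 0.6, 3.5]
width: 0.0289
t: 35.1
eef_pos: [0.6481, -0.1504, 0.3715]
ee_rot: [-3.131, -0.002, -1.481]
force: [0.1, 1.2, -2.4]
width: 0.029
```

```bash
python3 -m handwheel '[[-2,1.5,0,0],[-3,3,0,0],[-3,3,0,0],[-3,3.1,0,0],[-3,3.5,0,0],[-2.6,3.5,0,0],[0,4,0,0],[0,4,0,0],[0,3,0,0],[0,2,0,0],[0,0,0,0],[0,0,0,0]]'
python3 - <<'E'
from h import *
grab('scene','s19.png')
E
```

```text
t: 36.3
eef_pos: [0.4804, 0.156, 0.3638]
ee_rot: [3.141, -0.0, -1.481]
force: [-0.6, -0.4, -3.2]
width: 0.029
```

View pics/s19.png

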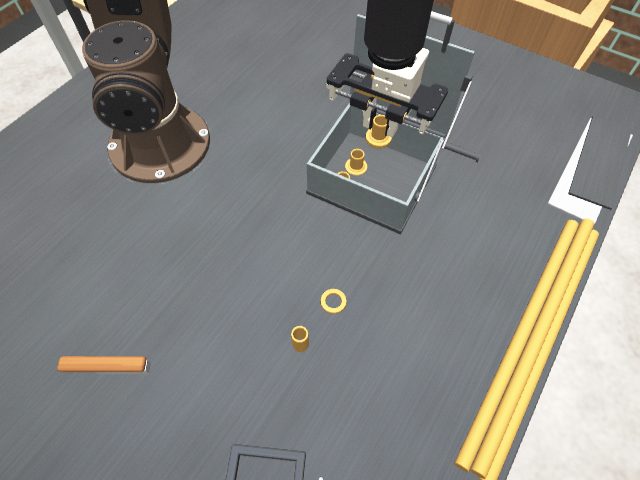

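Before lowering I'm checking the clearance between the wrist link and the raised bar.

```bash
python3 - <<'E'
from h import *
f=grab('top','t19.png'); W=cloud(f); print(arm.get_state()['q'].round(3),arm.get_state()['eef_pos'])
q1=arm.get_state()['q'][0]; p=arm.get_state()['eef_pos'][:2]; d=np.array([-np.sin(q1),np.cos(q1)]); n=np.array([np.cos(q1),np.sin(q1)])
D=W[...,:2]-p; a=D@d; b=D@n
for a0 in (0,.06,.08,.1,.12,.14,.16,.19,.22):
    m=(abs(a-a0)<.006)&(W[...,2]>.4)&(abs(b)<.12); 
    P=W[m]; print(a0,m.sum(),'b',b[m].min().round(3),b[m].max().round(3),'ztop',P[:,2].max().round(3),'zmin',P[:,2].min().round(3))
f=grab('scene'); W=cloud(f)
D=W[...,:2]-p; a=D@d; b=D@n
for a0 in (.06,.08,.1,.12,.14,.16,.19):
    m=(abs(a-a0)<.006)&(W[...,2]>.4)&(abs(b)<.12)
    if m.sum(): print('scene',a0,m.sum(),W[m][:,2].min().round(3),W[m][:,2].max().round(3))
E
```

```text
[ 0.702  0.111 -0.416 -0.    -1.045 -0.613] [0.48052259 0.15519922 0.36393028]
0 902 b -0.05 0.049 ztop 0.631 zmin 0.4
0.06 583 b -0.046 0.044 ztop 0.613 zmin 0.552
0.08 582 b -0.046 0.043 ztop 0.612 zmin 0.551
0.1 588 b -0.045 0.044 ztop 0.613 zmin 0.554
0.12 591 b -0.046 0.045 ztop 0.614 zmin 0.552
0.14 1013 b -0.12 0.049 ztop 0.662 zmin 0.555
0.16 1236 b -0.12 0.046 ztop 0.687 zmin 0.581
0.19 991 b -0.12 0.046 ztop 0.692 zmin 0.581
0.22 800 b -0.12 0.046 ztop 0.689 zmin 0.581
```

View pics/t19.png

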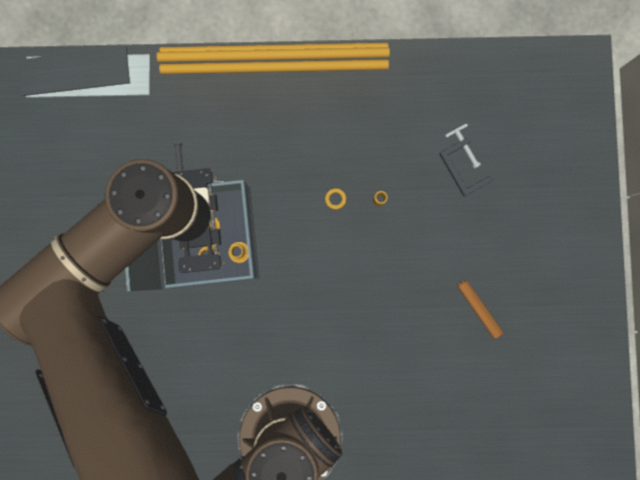

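Link underside is at TCP + 0.159 m, so 0.374 m at release height, against the bar top at 0.351. That's enough; lowering.

```bash
python3 -m handwheel '[[0.1,0,-4,0],[0,0,-4,0],[0,0,-3,0],[0,0,-2,0],[0,0,-1,0],[0,0,-0.7,0],[0,0,0,0],[0,0,0,0]]'
python3 -m handwheel '[[0,0,0,0],[0,0,0,0],[0,0,0,0],[0,0,0,0]]' 0.45 20; python3 -m handwheel '[[0,0,2,0],[0,0,4,0],[0,0,4,0],[0,0,4,0],[0,-3,2,0],[0,-4,2,0],[0,-4,2,0],[0,-4,2,0],[0,-4,2,0],[0,-4,0,0],[0,-4,0,0],[0,-4,0,0],[0,0,0,0],[0,0,0,0]]'
python3 - <<'E'
from h import *
f=grab('scene','s20.png');f=grab('top','t20.png')
E
```

```text
t: 37.25
eef_pos: [0.4822, 0.156, 0.218]
ee_rot: [-3.14, 0.001, -1.482]
force: [-0.5, -0.3, -2.4]
width: 0.0292
t: 37.65
eef_pos: [0.4819, 0.156, 0.2175]
ee_rot: [-3.141, 0.0, -1.482]
force: [-0.6, 0.3, 0.3]
width: 0.0475
t: 39.05
eef_pos: [0.4814, -0.155, 0.4569]
ee_rot: [3.141, 0.0, -1.484]
force: [0.2, 0.4, -0.3]
width: 0.0478
```

View pics/s20.png

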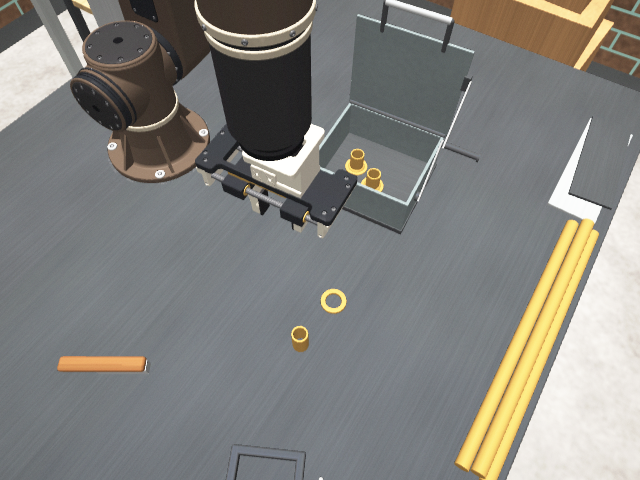

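View pics/t20.png

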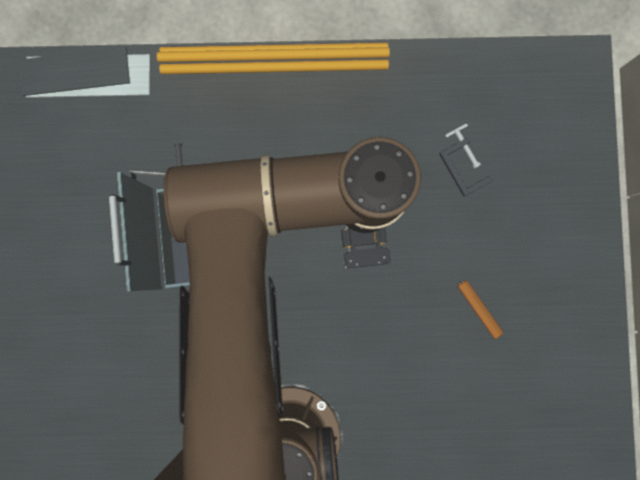

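All three are in the chest. Next I return to the knee pin with the jaws turned back.

```bash
python3 -m handwheel '[[2.6,0,0,0.143],[2.6,2,0,0.143],[2.6,3,0,0.143],[2.6,3,0,0.143],[2.7,3,0,0.143],[2.7,3.5,0,0.143],[0,4,0,0.143],[0,4,0,0.143],[0,4,0,0.143],[0,4,0,0.143],[0,3,0,0.143],[0,2.5,0,0],[0,1.45,0,0],[0,0,0,0],[0,0,0,0]]' 0.6 20
python3 - <<'E'
from h import *
f=grab('scene','s21.png');f=grab('wrist','w21.png');f=grab('top','t21.png')
E
```

```text
t: 40.65
eef_pos: [0.6394, 0.2209, 0.457]
ee_rot: [3.141, 0.0, 0.092]
force: [-0.3, -0.5, 0.1]
width: 0.0354
```

View pics/s21.png

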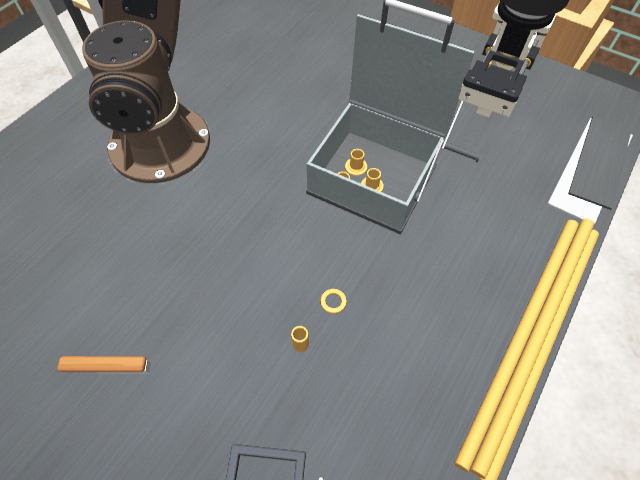

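View pics/w21.png

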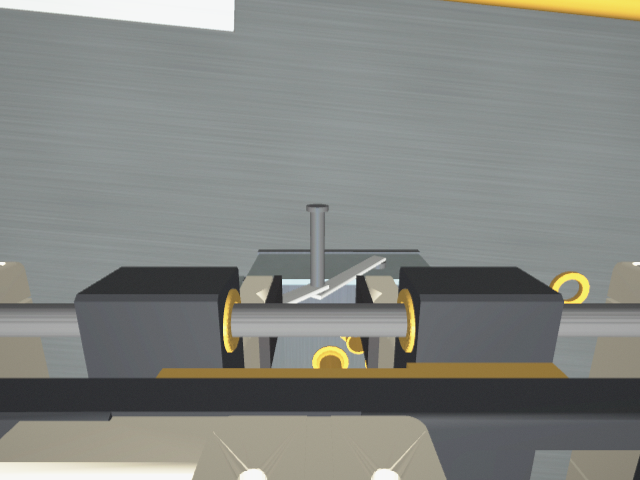

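View pics/t21.png

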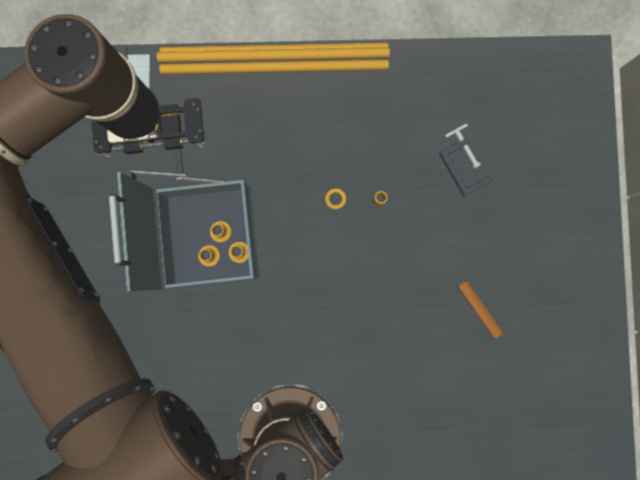

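The top view shows all three stubs upright in the chest. The pin is in line at col 317, so I'm descending to it.

```bash
python3 -m handwheel '[[-0.1,-0.05,-4,0],[0,0,-4,0],[0,0,-3,0],[0,0,-2,0],[0,0,-1.1,0],[0,0,0,0],[0,0,0,0]]'
python3 -m handwheel '[[0,0,0,0],[0,0,0,0],[0,0,0,0],[0,0,0,0],[0,0,0,0]]' 1 35
```

```text
t: 41.5
eef_pos: [0.6393, 0.2196, 0.3172]
ee_rot: [-3.141, -0.001, 0.091]
force: [0.0, 0.4, 0.4]
width: 0.035
t: 42.0
eef_pos: [0.6387, 0.221, 0.3168]
ee_rot: [-3.14, -0.002, 0.092]
force: [-1.6, 4.4, 1.7]
width: 0.0111
```

```bash
python3 -m handwheel '[[-0.02,0.18,-0.13,0],[-0.02,0.18,-0.13,0],[-0.02,0.18,-0.13,0],[-0.02,0.18,-0.13,0],[-0.02,0.18,-0.13,0],[0,0,0,0]]'; python3 -m handwheel '[[-0.02,0.18,-0.14,0],[-0.02,0.17,-0.15,0],[-0.02,0.17,-0.15,0],[-0.02,0.17,-0.16,0],[-0.02,0.16,-0.16,0],[-0.02,0.16,-0.17,0],[0,0,0,0],[0,0,0,0]]'
```

```text
t: 42.6
eef_pos: [0.638, 0.2293, 0.3105]
ee_rot: [-3.141, -0.002, 0.092]
force: [-0.6, 2.2, 3.9]
width: 0.0105
t: 43.4
eef_pos: [0.6371, 0.2388, 0.3011]
ee_rot: [3.141, -0.002, 0.092]
force: [2.0, -1.6, 5.7]
width: 0.0105
```

```bash
python3 -m handwheel '[[-0.02,0.16,-0.17,0],[-0.02,0.15,-0.17,0],[-0.02,0.15,-0.17,0],[-0.01,0.15,-0.18,0],[0,0,0,0],[0,0,0,0]]'; python3 -m handwheel '[[0,0,0,0],[0,0,0,0],[0,0,0,0],[0,0,0,0]]' 0.6 20; python3 -m handwheel '[[0,0,2,0],[0,0,4,0],[0,0,5,0],[0,0,5,0],[0,0,5,0],[0,0,5,0],[0,0,0,0],[0,0,0,0]]'
python3 - <<'E'
from h import *
f=grab('scene','s22.png');W=cloud(f); im=f['image']
C=chest(W)
m=(C[...,0]>.14)&(C[...,0]<.18)&(C[...,2]>.1)&(C[...,2]<.2)&(abs(C[...,1]+.06)<.05)
P=C[m]; print(m.sum(),np.nanmedian(P,0))
for o in bar(f,(370,0,470,45)): print(*o)
E
```

```text
t: 44.0
eef_pos: [0.6365, 0.2446, 0.2942]
ee_rot: [3.141, -0.002, 0.091]
force: [3.1, -3.2, 4.3]
width: 0.0113
t: 44.4
eef_pos: [0.6356, 0.2452, 0.2929]
ee_rot: [3.141, 0.001, 0.091]
force: [-0.5, 0.4, -0.3]
width: 0.0335
t: 45.2
eef_pos: [0.6356, 0.2451, 0.555]
ee_rot: [-3.14, -0.002, 0.091]
force: [-0.2, 0.4, -1.1]
width: 0.035
129 [ 0.16042181 -0.05434555  0.13788847]
[381   4  68  24 341] [414.5  15.3] [0.4653 0.2672 0.3508] [ 0.0022 -0.012   0.3508]
```

View pics/s22.png

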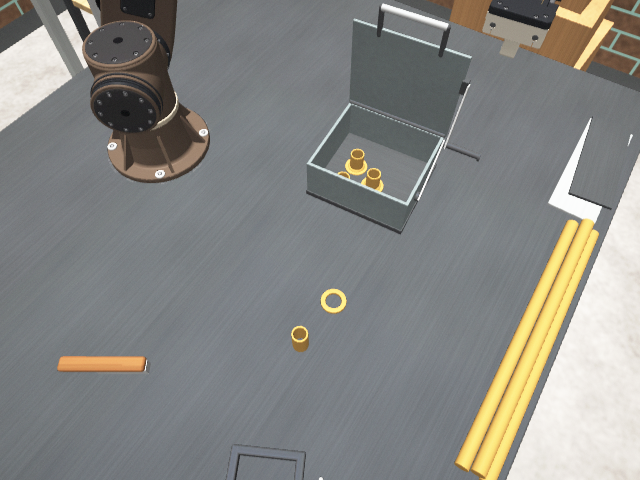

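The knee is broken toward the hinge and the lid is holding near upright. I'm moving over the bar.

```bash
python3 -m handwheel '[[-1,0.1,1,0],[-3,0.4,0,0],[-3.5,0.5,0,0],[-3.5,0.5,0,0],[-3.5,0.5,0,0],[-2.8,0.5,0,0],[0,0,0,0],[0,0,0,0]]'
python3 - <<'E'
from h import *
f=grab('wrist','w23.png')
E
```

```text
t: 46.05
eef_pos: [0.4619, 0.2701, 0.5636]
ee_rot: [-3.142, -0.0, 0.093]
force: [0.3, 0.4, 0.2]
width: 0.0348
```

View pics/w23.png

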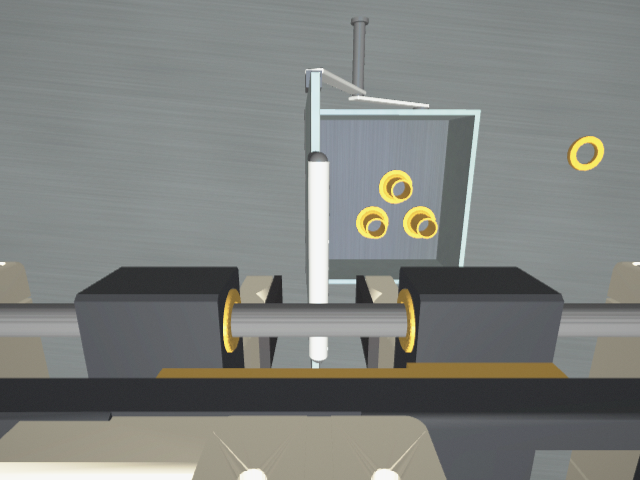

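The bar is centred at col 319, with the three stubs in view below. I'm gripping, then working out the arc down.

```bash
python3 -m handwheel '[[0,0,-3,0],[0,0,-2,0],[0,0,-0.9,0],[0,0,0,0],[0,0,0,0]]'
python3 -m handwheel '[[0,0,0,0],[0,0,0,0],[0,0,0,0],[0,0,0,0],[0,0,0,0]]' 1 45
python3 - <<'E'
from h import *
a=np.linspace(1.534,.0163,46); 
y=-.245*np.cos(a); z=.245*np.sin(a)
d=np.diff(y)[:,None]*UY
for i in range(45): print('[%.2f,%.2f,%.2f,0]'%(d[i,0]*100,d[i,1]*100,(z[i+1]-z[i])*100),end=',' if i%9!=8 else '\n\n')
E
```

```text
t: 46.6
eef_pos: [0.4635, 0.2702, 0.505]
ee_rot: [3.141, -0.001, 0.091]
force: [-0.8, 0.2, -0.3]
width: 0.0351
t: 47.1
eef_pos: [0.4628, 0.2702, 0.5048]
ee_rot: [-3.141, -0.001, 0.091]
force: [-1.6, 1.4, 3.3]
width: 0.0107
[0.07,-0.82,-0.04,0],[0.07,-0.82,-0.07,0],[0.07,-0.82,-0.10,0],[0.07,-0.81,-0.13,0],[0.07,-0.81,-0.15,0],[0.07,-0.80,-0.18,0],[0.07,-0.80,-0.21,0],[0.07,-0.79,-0.24,0],[0.07,-0.78,-0.26,0]

[0.07,-0.77,-0.29,0],[0.07,-0.76,-0.31,0],[0.07,-0.75,-0.34,0],[0.07,-0.74,-0.37,0],[0.07,-0.73,-0.39,0],[0.06,-0.71,-0.41,0],[0.06,-0.70,-0.44,0],[0.06,-0.68,-0.46,0],[0.06,-0.67,-0.48,0]

[0.06,-0.65,-0.51,0],[0.06,-0.63,-0.53,0],[0.06,-0.61,-0.55,0],[0.05,-0.60,-0.57,0],[0.05,-0.58,-0.59,0],[0.05,-0.56,-0.61,0],[0.05,-0.53,-0.63,0],[0.05,-0.51,-0.65,0],[0.04,-0.49,-0.66,0]

[0.04,-0.47,-0.68,0],[0.04,-0.45,-0.69,0],[0.04,-0.42,-0.71,0],[0.04,-0.40,-0.72,0],[0.03,-0.37,-0.74,0],[0.03,-0.35,-0.75,0],[0.03,-0.32,-0.76,0],[0.03,-0.30,-0.77,0],[0.02,-0.27,-0.78,0]

[0.02,-0.25,-0.79,0],[0.02,-0.22,-0.80,0],[0.02,-0.19,-0.80,0],[0.02,-0.16,-0.81,0],[0.01,-0.14,-0.81,0],[0.01,-0.11,-0.82,0],[0.01,-0.08,-0.82,0],[0.01,-0.06,-0.82,0],[0.00,-0.03,-0.83,0]
```

```bash
python3 -m handwheel '[[0.07,-0.82,-0.04,0],[0.07,-0.82,-0.07,0],[0.07,-0.82,-0.10,0],[0.07,-0.81,-0.13,0],[0.07,-0.81,-0.15,0],[0.07,-0.80,-0.18,0],[0.07,-0.80,-0.21,0],[0.07,-0.79,-0.24,0],[0.07,-0.78,-0.26,0],[0,0,0,0]]'
```

```text
t: 48.1
eef_pos: [0.4694, 0.1963, 0.49]
ee_rot: [3.14, 0.0, 0.09]
force: [4.6, -0.9, -0.7]
width: 0.0103
```

```bash
python3 -m handwheel '[[0.07,-0.77,-0.29,0],[0.07,-0.76,-0.31,0],[0.07,-0.75,-0.34,0],[0.07,-0.74,-0.37,0],[0.07,-0.73,-0.39,0],[0.06,-0.71,-0.41,0],[0.06,-0.70,-0.44,0],[0.06,-0.68,-0.46,0],[0.06,-0.67,-0.48,0],[0,0,0,0]]'
python3 - <<'E'
from h import *
grab('scene','s24.png')
E
```

```text
t: 49.1
eef_pos: [0.4751, 0.1314, 0.4548]
ee_rot: [3.14, 0.001, 0.09]
force: [2.5, -1.5, -2.5]
width: 0.0107
```

View pics/s24.png

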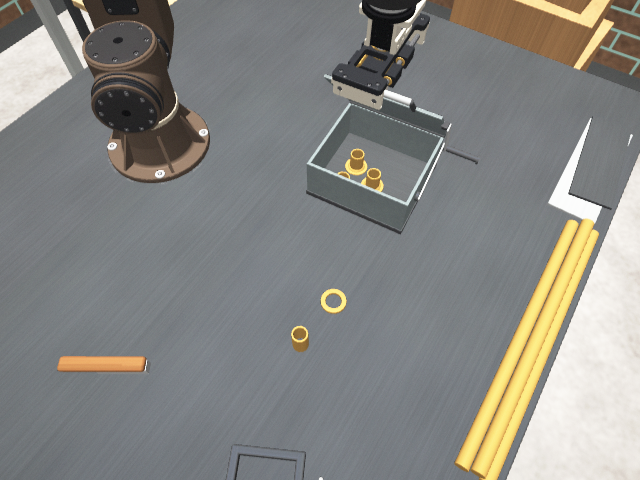

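The lid is following the gripper with small forces. I'm continuing.

```bash
python3 -m handwheel '[[0.06,-0.65,-0.51,0],[0.06,-0.63,-0.53,0],[0.06,-0.61,-0.55,0],[0.05,-0.60,-0.57,0],[0.05,-0.58,-0.59,0],[0.05,-0.56,-0.61,0],[0.05,-0.53,-0.63,0],[0.05,-0.51,-0.65,0],[0.04,-0.49,-0.66,0],[0,0,0,0]]'
python3 -m handwheel '[[0.04,-0.47,-0.68,0],[0.04,-0.45,-0.69,0],[0.04,-0.42,-0.71,0],[0.04,-0.40,-0.72,0],[0.03,-0.37,-0.74,0],[0,0,0,0]]'
```

```text
t: 50.15
eef_pos: [0.4797, 0.0801, 0.4014]
ee_rot: [3.141, 0.001, 0.091]
force: [0.3, 0.2, -4.4]
width: 0.0108
t: 50.75
eef_pos: [0.4815, 0.0594, 0.3662]
ee_rot: [3.141, 0.001, 0.091]
force: [-0.0, -0.1, -4.0]
width: 0.0107
```

```bash
python3 -m handwheel '[[0.03,-0.35,-0.75,0],[0.03,-0.32,-0.76,0],[0.03,-0.30,-0.77,0],[0.02,-0.27,-0.78,0],[0.02,-0.25,-0.79,0],[0.02,-0.22,-0.80,0],[0.02,-0.19,-0.80,0],[0,0,0,0]]'
python3 -m handwheel '[[0.01,-0.10,-0.5,0],[0.01,-0.10,-0.5,0],[0.01,-0.09,-0.5,0],[0.01,-0.07,-0.5,0],[0,-0.06,-0.5,0],[0,-0.05,-0.5,0],[0,0,0,0]]'
```

```text
t: 51.55
eef_pos: [0.4832, 0.0407, 0.312]
ee_rot: [3.141, 0.001, 0.091]
force: [-1.8, 1.3, -3.3]
width: 0.0105
t: 52.25
eef_pos: [0.4836, 0.0362, 0.2825]
ee_rot: [3.141, 0.001, 0.091]
force: [-3.1, 2.6, -3.3]
width: 0.0106
```

```bash
python3 -m handwheel '[[0,-0.04,-0.3,0],[0,-0.03,-0.3,0],[0,-0.03,-0.3,0],[0,-0.02,-0.3,0],[0,-0.01,-0.3,0],[0,0,0,0]]';python3 -m handwheel '[[0,0,-0.15,0],[0,0,-0.15,0],[0,0,0,0],[0,0,0,0]]'
```

```text
t: 52.85
eef_pos: [0.4836, 0.0352, 0.2678]
ee_rot: [-3.141, 0.0, 0.091]
force: [-3.7, 4.8, -3.0]
width: 0.0107
t: 53.25
eef_pos: [0.4836, 0.0352, 0.2655]
ee_rot: [-3.141, 0.0, 0.092]
force: [-8.1, 6.1, 6.1]
width: 0.0111
```

```bash
python3 -m handwheel '[[0,0,-0.1,0],[0,0,0,0],[0,0,0,0]]';python3 -m handwheel '[[0,0,-0.1,0],[0,0,0,0],[0,0,0,0]]'
```

```text
t: 53.55
eef_pos: [0.4836, 0.0352, 0.2654]
ee_rot: [-3.141, -0.0, 0.092]
force: [-12.4, 5.6, 16.0]
width: 0.0108
t: 53.85
eef_pos: [0.4836, 0.0352, 0.2653]
ee_rot: [-3.141, -0.001, 0.092]
force: [-15.1, 6.9, 26.6]
width: 0.0106
```

The tool no longer goes down while the force climbs, so the lid is resting on the rim. I'm easing off, opening and retreating.

```bash
python3 -m handwheel '[[0,0,0.2,0],[0,0,0.05,0],[0,0,0,0]]'; python3 -m handwheel '[[0,0,0,0],[0,0,0,0],[0,0,0,0],[0,0,0,0]]' 0.73 20; python3 -m handwheel '[[0,0,2,0],[0,0,4,0],[0,0,4,0],[0,0,4,0],[0,-4,0,0],[0,-5,0,0],[0,-5,0,0],[0,-5,0,0],[0,-5,0,0],[0,-5,0,0],[0,-5,0,0],[0,0,0,0],[0,0,0,0]]'
python3 - <<'E'
from h import *
f=grab('scene','s25.png'); C=chest(cloud(f))
for o in bar(f,(305,180,390,220)): print(*o)
m=(abs(C[...,0])<.1)&(C[...,1]<-.01)&(C[...,1]>-.19)&(C[...,2]>.08)&(C[...,2]<.15); P=C[m]
k=(P[:,1]>-.05); print('lid z near hinge',np.median(P[k,2]),'front',np.median(P[P[:,1]<-.15,2]))
f=grab('top','t25.png')
E
```

```text
t: 54.15
eef_pos: [0.4836, 0.0351, 0.2658]
ee_rot: [-3.141, -0.0, 0.091]
force: [-6.4, 5.0, 2.2]
width: 0.0109
t: 54.55
eef_pos: [0.4841, 0.0348, 0.2655]
ee_rot: [3.141, -0.001, 0.091]
force: [-0.1, -0.3, 0.1]
width: 0.0234
t: 55.85
eef_pos: [0.4833, -0.3066, 0.4046]
ee_rot: [-3.141, 0.001, 0.088]
force: [-1.0, 1.9, -0.1]
width: 0.0236
[349 180  41  18 341] [374.3 184.8] [0.5178 0.091  0.108 ] [ 0.0384 -0.1923  0.108 ]
[317 185  58  28 318] [345.6 198.5] [0.4869 0.0332 0.1098] [ 0.0025 -0.247   0.1098]
lid z near hinge 0.10817363229043306 front 0.10812541612221155
```

View pics/s25.png

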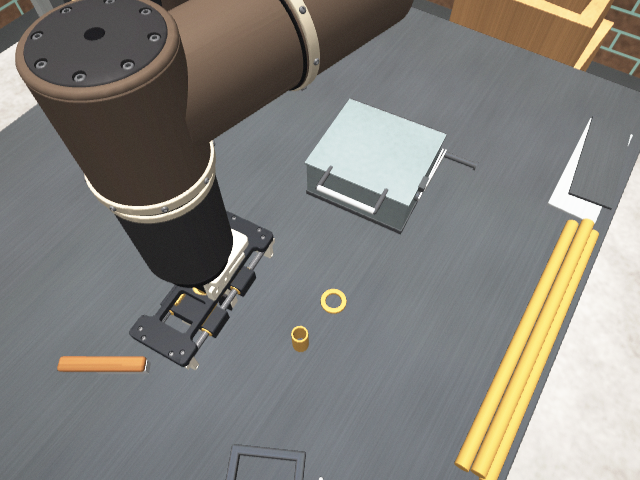

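The lid is level (0.108 m both at the hinge side and at the front), and the bar is at (345.6,198.5), the same pixel as at the start. Handing in.

```bash
python3 - <<'E'
from h import *
print(arm.job_done())
E
```

```text
the job is handed in; nothing more can be done
None
```

The job is done and handed in at about 56 s of the 210 s allowed. I opened the lid, locked the stay past straight and put all three finished stubs in the chest. Then I broke the knee, lowered the lid and pressed it lightly shut. No verdict is reported, so the results below are from my own checks.

- **Stay locked:** the knee pin measured about 55.6° around its foot, where straight is about 51.4° and locked about 55°. The push against the stop reached 19 N. After that check I judged the stay still locked from pictures, without measuring it again.
- **Stubs:** only three were on the bench. All three stood upright in the chest before I closed the lid. I released each one a few millimetres above the floor so the gripper body stayed clear of the rim.
- **Lid shut:** the lid surface was level at 0.108 m at both the hinge side and the front. The bar was back at its starting pixel (345.6, 198.5). The closing force on the tool peaked at about 31 N.
- **Left alone:** the plain tube, the flange ring and the brush were in place in the last scene picture. The clamp is mostly outside that view; its visible edge had not moved.

**One slip:** the bar came out of the grip at 12 N on the first lift, with the lid about a quarter open. The lid stayed where it was, and I gripped the bar again at 45 N and carried on.

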